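# Duct thermometer into its port, anemometer held over the open outlet

### The arm

A 7-joint arm with a two-finger parallel gripper is mounted at the origin on the work surface. World frame = base frame: x ahead of the robot, y to its left, z up, the work surface at z = 0. Lengths are in m, angles in rad, forces in N, time in s.
With the tool pointing down it reaches from about 0.425 to 0.875 m from the base axis. Payload 4.7 kg.
Tool frame: the origin (TCP) lies on the mounting face of the last link; the fingertips stand 182 mm ahead of it and the grasp point (between the pads) lies 164 mm ahead of it; x points along the fingers, y is the direction in which the jaws open and shut, and the axes are right-handed (so a half turn about x gives the same grasp; the last joint's range is limited). The gripper opens to 87 mm and grips with 3 to 60 N. Pads are 19 mm wide; open, the fingers measure 117 mm over their backs; the gripper's body (75 mm by 190 mm) begins 51 mm behind the grasp point.
Start: joints at [1.285, 0.321, -0.07, 1.45, 0.023, 1.371, -0.057], TCP at [0.192, -0.621, 0.405] pointing down, gripper open.
Joint ranges: [-2.86, 2.86], [-0.3, 2.09], [-1.38, 1.24], [0.06, 2.45], [-1.56, 4.7], [0.09, 2.05], [-2.69, 2.69]. Speed limits (rad/s): [2.57, 2.57, 3.14, 3.14, 3.14, 3.14, 3.14].

### API

Orientations are given as a rotation vector (axis times angle).
In Python, from bench import monitor, get_image, ctrl gives the robot as it stands.
- The arm moves only by the shell command python3 -m creep 'ROWS' [FORCE]. ROWS is JSON, a list of rows, each a list of 7 numbers: the shift along the tool's x, y, z in mm, then the turn, a rotation vector about the tool's x, y, z in rad, then the finger opening in mm, from 0 to 87. A call has 1 to 5 rows; each row shifts and turns the commanded pose from where the row before left it, along the tool's axes as they then stand; what a row does not reach is not made up. A row lasts 1/10 s, in which the tool goes at most 50 mm and 8.59 degrees, less where a joint would pass 70% of its speed; a pose out of reach is approached as far as the arm can. A call is refused whole if a number of a shift passes 50 or a number of a turn 0.15, either way. A call with a gripper value outside its range is refused whole. The fingers move at their own pace and stop on an object; FORCE is the grip in N (left out, the last holds). Time passes only in rows, so rows that do not move let the fingers close. It gives the time, the measured TCP pose, the force and the opening at its end, in the units of the state.
- monitor.get_state(): the state, without advancing time (a new reading comes with each control period).
- get_image(name): name is "scene" or "side" or "wrist"; returns a dict with "img" (420x560x3 uint8, red, green, blue), "mtx" (3x3 intrinsics, pixels), "D" ([k1, k2, p1, p2, k3] as OpenCV has them; the pictures are not rectified), "view" (4x4, takes a point from world to camera coordinates). Camera axes: x right, y up, looking along -z (the intrinsics and any distortion apply to the point x, -y, -z); pixel columns grow to the right and rows downward; lengths in m; the calibration is good to about 2 mm. A picture is of the moment at which its call begins. There is no depth.
- ctrl.close_job(): hands the job in, once; it reports no verdict.
The state is a dict: "time": time; "joint_positions": joint angles; "qd": joint speeds; "joint_torque": joint torques, N m; "position": TCP position; "tool_rot": TCP orientation; "ft_force": force on the tool from outside, world axes, zero at the start; "torque": the same for the moment, N m; "grip_width": opening from 0.0 (shut) to 1.0 (fully open).
Only numpy, scipy, OpenCV 4.12 (cv2) and the standard library are available. Lean on these libraries where they do the work, as an engineer would, in place of code of your own. Each camera call takes 0.05 s, during which the arm holds its last target.

### The job

On the bench duct, pull the dial thermometer straight up out of the tool rack, put its stem into the small test port in the duct's top, fully home with its hex nut on the rubber grommet, and let go. Then pick up the vane anemometer, carry it display up over whatever stands in the way without bumping the duct or its outlets, and hold its vane ring centred over the open round outlet (not the capped one), level and still, about 15 mm above the rim and touching nothing. Finish while holding it there, and leave everything else where it is.

Things in the scene. Friction and masses are not known exactly. Their poses are not given: they have to be found in the camera images.
- thermometer: Steel dial thermometer, 45 g, upright in one of the rack's holes. Origin: centre of the underside of its hex nut, which rests on the rack, later on the grommet; z up the stem's axis. Stem 5 mm thick, down to a pointed tip at z = -80 mm; nut 18 mm wide, z 0 to 10; neck 10 mm thick, z 10 to 22; round head 40 mm in diameter, z 22 to 36 mm, white dial up. Grip the head's rim from above.
- rack: Grey bent-steel tool rack, fixed, 50 mm (x) by 170 mm (y), 96 mm high. Origin: centre of its underside, z up. Three 10 mm holes in its 4 mm top plate at x = 0, y = -60, 0 and +60 mm; below the plate it is open. The thermometer, the stubby screwdriver and the awl stand in the holes, in any order.
- duct: Galvanised duct lying on the bench, fixed: 200 mm wide (x), 100 mm high, from y = -420 to +320 mm. Origin: on the underside, mid width; z up. At its -y end a grey fan box, 270 mm (x) by 230 mm (y), 220 mm high, to y = -650 mm. The two round outlets, the test port (x = -68, y = 0) and a roll of foil tape are on its flat top.
- port (a point): Test port in the duct's top, near its front (robot-side) edge, midway between the outlets: centre of the mouth, at the top face of a black rubber grommet (20 mm outside diameter, 3 mm proud of the duct, 103 mm above the bench). Hole 9 mm in diameter, straight down, open into the hollow duct. z up.
- outlet: The open round outlet: upright sheet-metal collar fixed on the duct's top, 100 mm outside diameter, 3 mm wall, black inside. Origin: centre of its base on the duct; its rim is 50 mm above the origin (150 mm above the bench). It stands at x = -30, y = +150 or -150 mm of the duct.
- capped_outlet: The other round outlet, alike but closed by a flat metal end cap 105 mm in diameter, its top 56 mm above its origin (centre of its base). It stands in the one of the two places on the duct that the open outlet does not have.
- anemometer: Vane anemometer, black plastic, 240 g, lying flat, display up. Origin: underside, mid length; z up, x towards the vane ring. Handle x = -101 to +7 mm, 46 mm wide (y), 30 mm thick, straight parallel sides to grip from above. Vane ring centred at x = +60 mm: 82 mm outside diameter, 26 mm high, white impeller, underside level with the handle's. Centre of mass at about x = -38 mm.
- vane (a point): The centre of the vane ring's underside (60 mm along x from the anemometer's origin, at its underside).
- multimeter: Bystander: black multimeter with a round selector and a grey front, 170 by 78 by 46 mm, lying flat, no ring. It may have changed places with the anemometer. Origin: centre of the underside, x along its length.
- stubby_driver: Bystander: stubby screwdriver with black handle, standing in the rack; the handle is 31 mm in diameter and reaches 55 mm above the rack's top. Origin: underside of the handle.
- scratch_awl: Bystander: scratch awl with wooden handle, standing in the rack; the handle is 26 mm in diameter and reaches 55 mm above the rack's top. Origin: underside of the handle.
- spray_can: Bystander: slim white and grey aerosol can, 45 mm in diameter, 145 mm high, standing upright in front of the duct. Origin: centre of the underside.
- contactor: Bystander: black contactor relay with brass terminals, 52 by 62 by 55 mm high, in front of the duct. Origin: centre of the underside.
- capacitor: Bystander: oval aluminium motor capacitor, 45 by 73 mm, 95 mm high with its terminals, standing near the duct's closed +y end. Origin: centre of the underside.
- foil_tape: Bystander: roll of aluminium foil tape lying flat on the duct's top near its +y end, 90 mm in diameter, 38 mm high. Origin: centre of the underside.

How it is judged:
By the outcome, as a careful person would: the job done as asked, in the order asked, and still so for the second after the job is handed in, while the arm keeps its last pose, push and grip.
It also fails if it takes over 69 s, if anything falls off the work surface, if the arm or the gripper's body presses on something with over 40 N, if the wrist force passes 120 N, or if a joint passes its speed limit or range.

## Working session

There is one attempt and no reset: what is moved stays moved. The work goes in short steps, Python scripts to look and compute and a shell command to move; the robot and the scene stay as the last step left them, time stands still between calls to the robot, and variables do not carry over. Pictures are saved under pics/ and viewed, and the job is handed in when it is done.

```bash
ls; mkdir -p pics
python3 - <<'E'
from bench import monitor,get_image
import cv2,json
print(monitor.get_state())
for n in("scene","side","wrist"):
    d=get_image(n); cv2.imwrite(f"pics/{n}0.png",d["img"][:,:,::-1]); print(n,d["mtx"],d["D"],d["view"])
E
```

```text
pics
{'time': 0.0, 'joint_positions': array([ 1.28509679,  0.32181499, -0.07007117,  1.45167893,  0.02265501,
        1.37079997, -0.05696053]), 'qd': array([-0.00054464,  0.00125041, -0.00224185, -0.00120184,  0.00104015,
        0.00100179,  0.00132045]), 'joint_torque': array([ 7.62102663e-04, -4.91290712e+01, -4.03326424e-01, -3.12525952e+01,
       -6.39219303e-02,  4.37965686e-02,  1.68632951e-04]), 'position': array([ 0.19185435, -0.62082278,  0.40366432]), 'tool_rot': array([ 2.06045414,  0.31317414, -2.06137216]), 'ft_force': array([-1.01398284,  0.35731015, -0.59136219]), 'torque': array([-0.06181664, -0.00559589,  0.01938287]), 'grip_width': 0.9965860378151851}
scene [[502.48273874   0.         275.60655923]
 [  0.         502.48273874 213.42842358]
 [  0.           0.           1.        ]] [0.01820301 0.         0.         0.         0.        ] [[ 0.48821925  0.87267811 -0.00865324 -0.33970352]
 [-0.6904643   0.39230609  0.60774582  0.27533239]
 [ 0.53376119 -0.29073846  0.79408447 -1.51439947]
 [ 0.          0.          0.          1.        ]]
side [[431.05864253   0.         276.5953717 ]
 [  0.         431.05864253 217.43816102]
 [  0.           0.           1.        ]] [0.02771182 0.         0.         0.         0.        ] [[ 0.94762015 -0.31939234  0.00214034 -0.49675997]
 [ 0.1947316   0.58304404  0.78875805 -0.21416603]
 [-0.25317119 -0.74702623  0.61470006 -0.92578611]
 [ 0.          0.          0.          1.        ]]
wrist [[296.91442612   0.         275.37345402]
 [  0.         296.91442612 205.40458613]
 [  0.           0.           1.        ]] [-0.0605823  0.         0.         0.         0.       ] [[ 2.95801832e-01 -9.55249193e-01 -5.04341304e-04 -6.49398835e-01]
 [ 9.14985127e-01  2.83485279e-01 -2.87120732e-01  3.43186746e-02]
 [ 2.74414821e-01  8.44693737e-02  9.57894269e-01 -3.89828916e-01]
 [ 0.00000000e+00  0.00000000e+00  0.00000000e+00  1.00000000e+00]]
```

View pics/scene0.png

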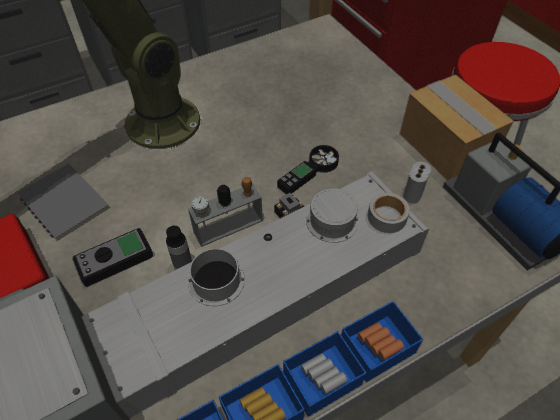

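View pics/side0.png

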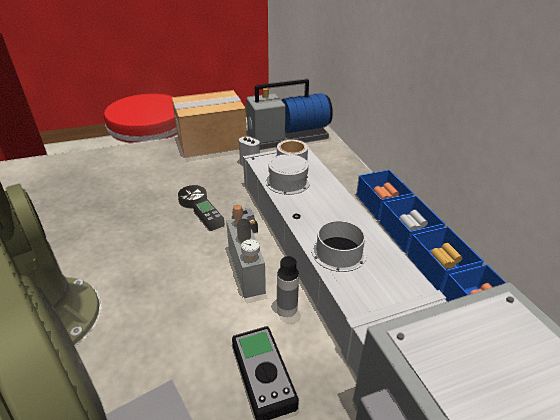

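View pics/wrist0.png

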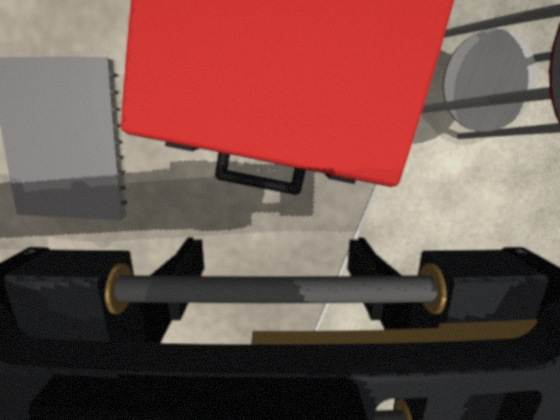

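The thermometer is in the rack's −y hole at scene (200,204). The open outlet is at scene (216,272), on the fan-box side, with the capped one at (333,212). The anemometer is at (305,170), with its ring towards the top right. Next, enlarged crops.

```bash
cat > h.py <<'E'
import numpy as np,cv2
from bench import monitor,get_image
from scipy.spatial.transform import Rotation as R
F=np.diag([1.,-1,-1])
def ray(d,px):
    p=cv2.undistortPoints(np.array([[px]],float),d["mtx"],np.array(d["D"]))[0,0]
    V=np.array(d["view"]);r=V[:3,:3];c=-r.T@V[:3,3]
    return c, r.T@np.array([p[0],-p[1],-1])
def atz(d,px,z):
    c,v=ray(d,px);return c+v*(z-c[2])/v[2]
def tri(a,b):
    # list of (d,px)
    A=0;B=0
    for d,px in (a,b):
        c,v=ray(d,px);v=v/np.linalg.norm(v);P=np.eye(3)-np.outer(v,v);A=A+P;B=B+P@c
    return np.linalg.solve(A,B)
def proj(d,X):
    V=np.array(d["view"]);Y=np.atleast_2d(X)@V[:3,:3].T+V[:3,3]
    return cv2.projectPoints((Y*[1,-1,-1]),np.zeros(3),np.zeros(3),d["mtx"],np.array(d["D"]))[0][:,0]
def crop(d,x0,y0,w,h,s,name):
    im=cv2.resize(d["img"][y0:y0+h,x0:x0+w,::-1],None,fx=s,fy=s,interpolation=cv2.INTER_CUBIC)
    for i in range(0,w,10):
        cv2.line(im,(i*s,0),(i*s,12 if i%50==0 else 5),(0,0,255),1)
        if i%20==0: cv2.putText(im,str(x0+i),(i*s,24),0,.4,(0,0,255),1)
    for i in range(0,h,10):
        cv2.line(im,(0,i*s),(8,i*s),(0,0,255),1)
        if i%20==0: cv2.putText(im,str(y0+i),(10,i*s+4),0,.4,(0,0,255),1)
    cv2.imwrite("pics/"+name+".png",im)
def tool():
    s=monitor.get_state();return np.array(s["position"]),R.from_rotvec(s["tool_rot"]).as_matrix(),s
E
python3 - <<'E'
from h import *
import pickle
d={n:get_image(n) for n in("scene","side")}
pickle.dump(d,open("d0.pkl","wb"))
crop(d["scene"],170,140,200,140,4,"sc1")
crop(d["side"],170,150,200,150,4,"sd1")
E
```

```text
(no output)
```

View pics/sc1.png

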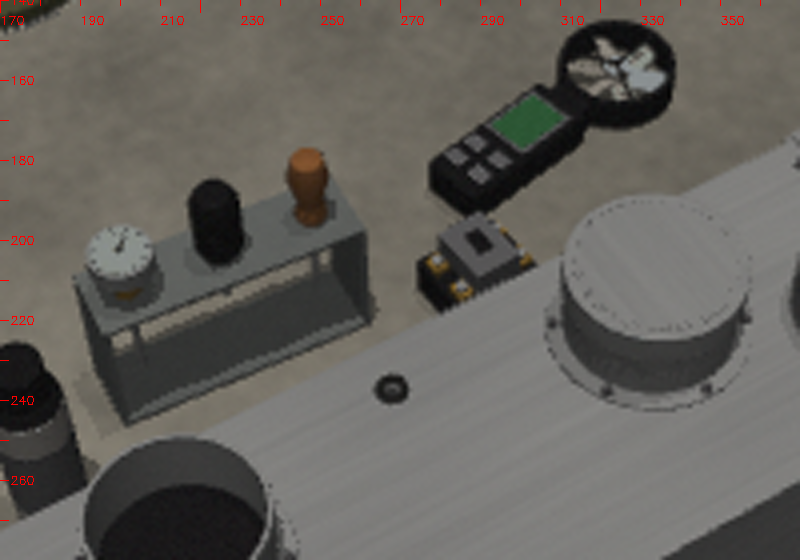

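View pics/sd1.png

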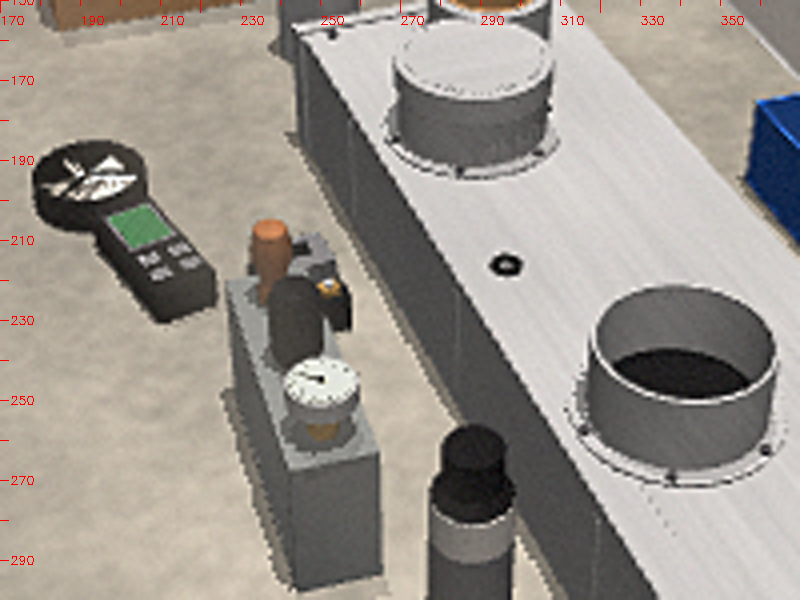

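Run:
```python
from h import *
import pickle
d=pickle.load(open("d0.pkl","rb"));s,e=d["scene"],d["side"]
np.set_printoptions(precision=4,suppress=True)
def both(n,p,q,z): print(n,tri((s,p),(e,q)),atz(s,p,z),atz(e,q,z))
both("dial",(200,202.8),(250.2,245.8),.132)
both("port",(268,237.2),(296.8,216.2),.103)
both("ring",(324,157.5),(192.5,194.2),.026)
print("rim side",atz(e,(340.8,236.2),.15))
both("cap",(334,209),(288.5,164.5),.156)
both("awl top",(246.5,179),(237.2,206.5),.151)
both("drv top",(223.5,187),(244,221),.151)
# rack top corners
both("rackA(-y,-x)",(189,209.5),(0,0),.096)
both("x",(196.5,223),(242.5,266.5),.096)
both("y",(261.5,197.8),(0,0),.096)
print("anem end corners",atz(s,(277.7,180.5),.03),atz(s,(289,187.5),.03))
print(atz(e,(209.5,224.5),.03),atz(e,(223.5,217.5),.03))
crop(s,170,220,100,100,6,"sc2")
```

```text
dial [ 0.4447 -0.058   0.1289] [ 0.4465 -0.0582  0.132 ] [ 0.4441 -0.0623  0.132 ]
port [0.5889 0.0409 0.1003] [0.5899 0.0407 0.103 ] [0.5878 0.0368 0.103 ]
ring [0.3778 0.3321 0.0181] [0.3845 0.327  0.026 ] [0.3764 0.3214 0.026 ]
rim side [ 0.6284 -0.1132  0.15  ]
cap [0.623  0.1917 0.1506] [0.6282 0.1871 0.156 ] [0.6195 0.1864 0.156 ]
awl top [0.4483 0.0617 0.1479] [0.4501 0.0612 0.151 ] [0.4476 0.0566 0.151 ]
drv top [0.4477 0.0024 0.1511] [0.4457 0.0039 0.151 ] [ 0.4483 -0.0001  0.151 ]
rackA(-y,-x) [ 0.3739 -0.1312  0.4674] [ 0.4236 -0.0814  0.096 ] [-0.4295  2.8088  0.096 ]
x [ 0.4332 -0.0663  0.0653] [ 0.4688 -0.082   0.096 ] [ 0.4205 -0.0811  0.096 ]
y [0.3718 0.0035 0.4421] [0.4769 0.0846 0.096 ] [-0.4295  2.8088  0.096 ]
anem end corners [0.3976 0.1735 0.03  ] [0.4334 0.1872 0.03  ]
[0.3939 0.1635 0.03  ] [0.4354 0.181  0.03  ]
```

View pics/sc2.png

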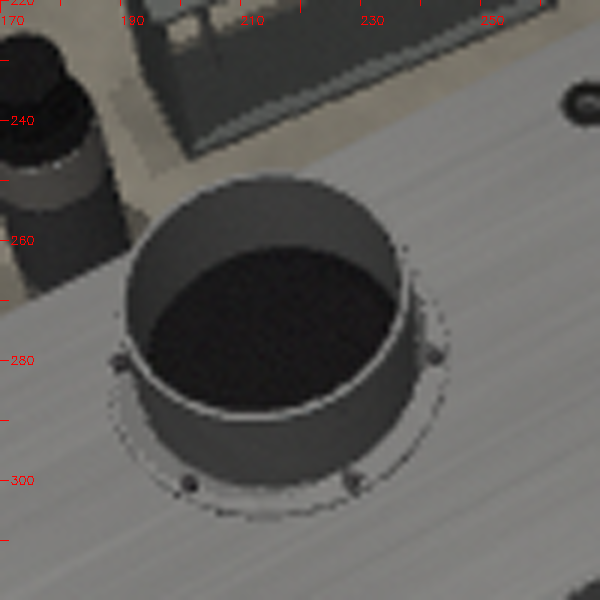

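Run:
```python
from h import *
import pickle
d=pickle.load(open("d0.pkl","rb"));s,e=d["scene"],d["side"]
np.set_printoptions(precision=4,suppress=True)
both=lambda n,p,q,z: print(n,tri((s,p),(e,q)),atz(s,p,z),atz(e,q,z))
both("rim",(214.4,269.4),(340.8,236.2),.15)
both("can top",(174.5,231),(288.5,263),.145)
both("contactor",(290,199.5),(248,211),.055)
p,r,st=tool();print(p,r)
# camera in tool frame
w=get_image("wrist");V=w["view"];c=-V[:3,:3].T@V[:3,3];print("cam in tool",r.T@(c-p)*1000, (V[:3,:3]@r))
```

```text
rim [ 0.6317 -0.1068  0.1442] [ 0.635  -0.1075  0.15  ] [ 0.6284 -0.1132  0.15  ]
can top [ 0.4995 -0.1421  0.1399] [ 0.5014 -0.1411  0.145 ] [ 0.4983 -0.1495  0.145 ]
contactor [0.4942 0.1532 0.0609] [0.4869 0.1587 0.055 ] [0.4972 0.1559 0.055 ]
[ 0.1919 -0.6209  0.4042] [[-0.0004  0.2954 -0.9554]
 [ 0.0009 -0.9554 -0.2954]
 [-1.     -0.0009  0.0001]]
cam in tool [ 20.7946  -0.2233 -79.4069] [[-0.0013  1.     -0.0005]
 [ 0.287  -0.0001 -0.9579]
 [-0.9579 -0.0014 -0.287 ]]
```

```bash
cat >> h.py <<'E'
def plan(x,y,z,yaw,n,grip,polar=False,start=None):
    """rows to TCP x,y,z (m), tool straight down, jaw y axis at yaw (deg)"""
    import json
    p,r,s=tool()
    if start is not None: p,r=start
    yaw=np.radians(yaw);yv=np.array([np.cos(yaw),np.sin(yaw),0]);xv=np.array([0,0,-1.])
    Rt=np.column_stack([xv,yv,np.cross(xv,yv)]);T=np.array([x,y,z])
    rv=R.from_matrix(r.T@Rt).as_rotvec();rows=[];cp,cr=p,r
    for i in range(1,n+1):
        f=i/n
        if polar:
            a0,a1=np.arctan2(p[1],p[0]),np.arctan2(y,x);a=a0+(a1-a0)*f
            q=np.hypot(*p[:2])*(1-f)+np.hypot(x,y)*f;P=np.array([q*np.cos(a),q*np.sin(a),p[2]*(1-f)+z*f])
        else:P=p+(T-p)*f
        Q=r@R.from_rotvec(rv*f).as_matrix()
        sh=np.round(cr.T@(P-cp)*1000,1);tu=np.round(R.from_matrix(cr.T@Q).as_rotvec(),3)
        rows.append([*sh.tolist(),*tu.tolist(),grip])
        cp=cp+cr@(sh/1000);cr=cr@R.from_rotvec(tu).as_matrix()
    for i in range(0,n,5):print(json.dumps(rows[i:i+5]))
    return cp,cr
E
python3 -c "
from h import *
plan(.445,-.058,.400,0,15,87,True)"
```

```text
[[0.3, -15.2, -48.4, -0.085, -0.0, 0.0, 87], [0.3, -14.8, -47.5, -0.084, -0.0, 0.0, 87], [0.3, -14.4, -46.6, -0.085, -0.0, 0.0, 87], [0.3, -14.0, -45.7, -0.085, -0.0, 0.0, 87], [0.3, -13.5, -44.8, -0.085, -0.0, 0.0, 87]]
[[0.3, -13.2, -43.9, -0.084, -0.0, 0.0, 87], [0.3, -12.8, -43.0, -0.085, -0.0, 0.0, 87], [0.3, -12.5, -42.1, -0.085, -0.0, 0.0, 87], [0.4, -12.1, -41.2, -0.085, -0.0, 0.0, 87], [0.3, -11.8, -40.2, -0.084, -0.0, 0.0, 87]]
[[0.3, -11.5, -39.4, -0.085, -0.0, 0.0, 87], [0.3, -11.3, -38.4, -0.085, -0.0, 0.0, 87], [0.3, -10.9, -37.5, -0.084, -0.0, 0.0, 87], [0.3, -10.8, -36.5, -0.085, -0.001, 0.0, 87], [0.3, -10.4, -35.7, -0.085, 0.0, 0.0, 87]]
```

```bash
python3 -m creep '[[0,-14,-47,-0.085,0,0,87],[0,-14,-47,-0.085,0,0,87],[0,-14,-46,-0.085,0,0,87],[0,-14,-46,-0.085,0,0,87],[0,-14,-45,-0.085,0,0,87]]'
python3 -m creep '[[0,-13,-44,-0.085,0,0,87],[0,-13,-43,-0.085,0,0,87],[0,-12,-42,-0.085,0,0,87],[0,-12,-41,-0.085,0,0,87],[0,-12,-40,-0.085,0,0,87]]'
python3 -m creep '[[0,-12,-39,-0.085,0,0,87],[0,-11,-38,-0.085,0,0,87],[0,-11,-38,-0.085,0,0,87],[0,-11,-37,-0.085,0,0,87],[0,-11,-36,-0.085,0,0,87]]'
python3 -m creep '[[0,0,0,0,0,0,87]]'
python3 - <<'E'
from h import *
import pickle
p,r,s=tool();print(p,r,s["joint_positions"],s["time"])
w=get_image("wrist");pickle.dump(w,open("w1.pkl","wb"));cv2.imwrite("pics/w1.png",w["img"][:,:,::-1])
plan(.445,-.058,.400,0,5,87)
E
```

```text
time: 0.8
position: [0.3667, -0.4539, 0.4047]
tool_rot: [1.797, 0.685, -1.796]
ft_force: [0.6, -0.2, 0.2]
grip_width: 1.004
time: 1.3
position: [0.4491, -0.2527, 0.4048]
tool_rot: [1.509, 0.982, -1.509]
ft_force: [0.6, -0.0, -0.2]
grip_width: 1.004
time: 1.8
position: [0.4413, -0.0582, 0.4049]
tool_rot: [1.203, 1.213, -1.203]
ft_force: [0.4, 0.1, 0.9]
grip_width: 1.002
time: 1.9
position: [0.441, -0.0546, 0.4052]
tool_rot: [1.199, 1.215, -1.199]
ft_force: [0.1, 0.6, 0.6]
grip_width: 1.002
[ 0.44102407 -0.05464471  0.40517291] [[ 4.07903197e-04  9.99906372e-01  1.36777525e-02]
 [-1.51517095e-04  1.36778153e-02 -9.99906443e-01]
 [-9.99999905e-01  4.05792621e-04  1.57082134e-04]] [ 0.73056062 -0.11699313 -0.61227175  1.90961951 -0.06906433  1.32799151
  0.15179079] 1.9
[[1.0, 0.7, 0.1, 0.002, 0.0, -0.0, 87], [1.1, 0.8, 0.1, 0.002, 0.001, -0.0, 87], [1.0, 0.7, 0.1, 0.001, -0.0, -0.0, 87], [1.0, 0.8, 0.1, 0.002, 0.0, -0.001, 87], [1.1, 0.7, 0.1, 0.002, 0.001, 0.0, 87]]
```

View pics/w1.png

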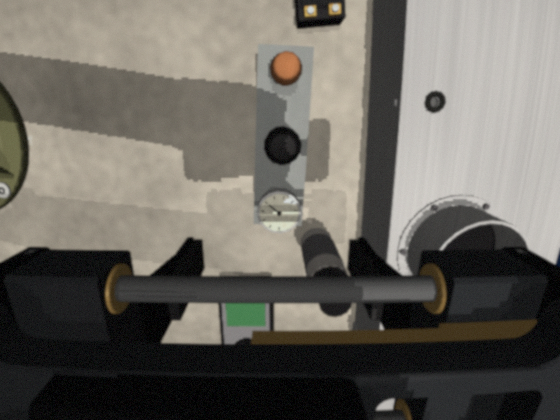

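Wrist view: dial at about (279,211), driver at (282,145), awl at (287,68), port at (435,102), and the open outlet at the right near (465,250).

Run:
```python
from h import *
import pickle
w=pickle.load(open("w1.pkl","rb"));crop(w,240,180,80,60,8,"w1a");crop(w,400,70,80,60,8,"w1b")
```

```text
(no output)
```

View pics/w1a.png

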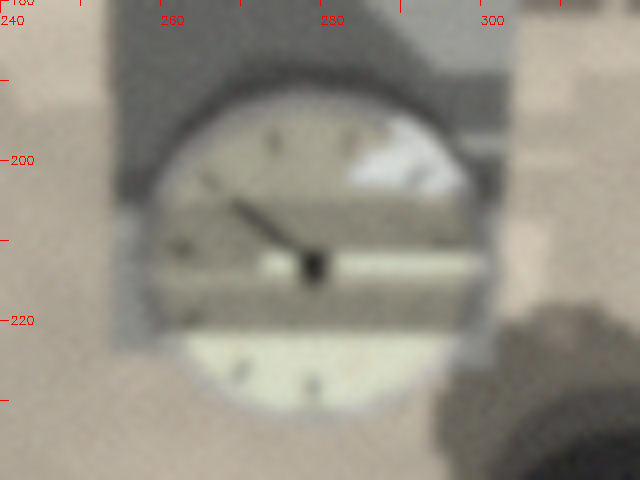

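View pics/w1b.png

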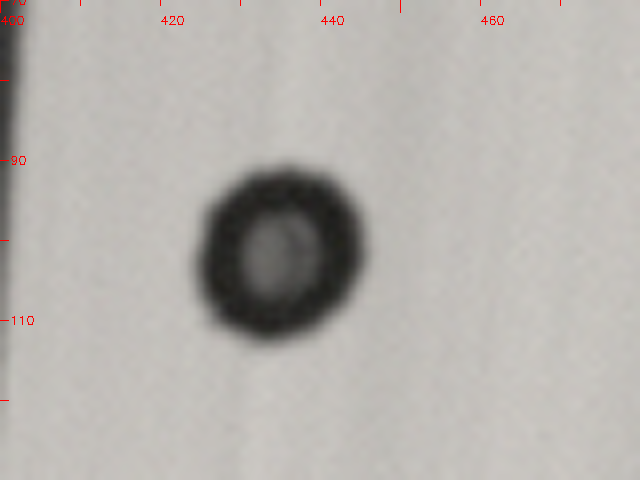

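Run:
```python
from h import *
import pickle
np.set_printoptions(precision=4,suppress=True)
w=pickle.load(open("w1.pkl","rb"))
print(atz(w,(279.2,212.5),.132),atz(w,(435,101.4),.103),atz(w,(282.5,145),.151),atz(w,(287,67),.151))
d=pickle.load(open("d0.pkl","rb"))
print(tri((w,(279.2,212.5)),(d["scene"],(200,202.8))),tri((w,(435,101.4)),(d["scene"],(268,237.2))))
```

```text
[ 0.4451 -0.0579  0.132 ] [0.5868 0.0416 0.103 ] [0.4463 0.0034 0.151 ] [0.4484 0.0598 0.151 ]
[ 0.4452 -0.0581  0.1306] [0.5882 0.0417 0.1002]
```

```bash
python3 -m creep '[[20,2,2,0.007,0,0,87],[25,2,1.5,0.007,0,0,87],[25,0,0,0,0,0,87],[25,0,0,0,0,0,87],[10,0,0,0,0,0,87]]'
python3 -m creep '[[10,0,0,0,0,0,87],[0,0,0,0,0,0,87]]'
python3 - <<'E'
from h import *
p,r,s=tool();print(p,r)
w=get_image("wrist");cv2.imwrite("pics/w2.png",w["img"][:,:,::-1])
E
```

```text
time: 2.45
position: [0.4446, -0.0648, 0.2975]
tool_rot: [1.217, 1.207, -1.22]
ft_force: [-0.8, 0.5, -0.1]
grip_width: 0.996
time: 2.65
position: [0.4454, -0.0641, 0.2891]
tool_rot: [1.217, 1.205, -1.218]
ft_force: [0.1, 0.4, 0.5]
grip_width: 0.996
[ 0.44539969 -0.06411703  0.28911408] [[-1.29068663e-03  9.99941281e-01 -1.07596222e-02]
 [ 4.80320544e-04 -1.07590100e-02 -9.99942005e-01]
 [-9.99999052e-01 -1.29577984e-03 -4.66405829e-04]]
```

View pics/w2.png

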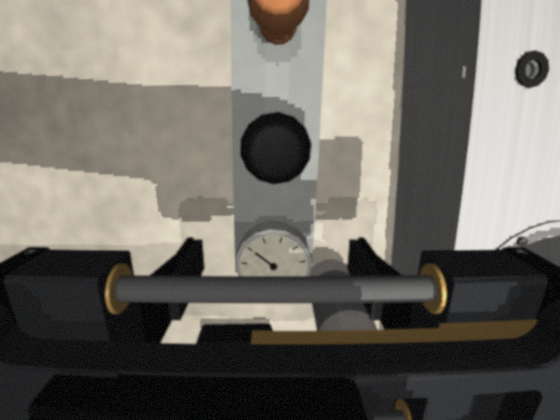

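```bash
python3 -m creep '[[0,0,-3,-0.005,0,0,87],[0,0,-3,-0.006,0,0,87],[0,0,0,0,0,0,87]]'
python3 - <<'E'
from h import *
p,r,s=tool();print(p,r)
w=get_image("wrist");cv2.imwrite("pics/w3.png",w["img"][:,:,::-1])
E
```

```text
time: 3.0
position: [0.4459, -0.057, 0.2905]
tool_rot: [1.208, 1.209, -1.207]
ft_force: [0.3, 1.1, -0.6]
grip_width: 1.001
[ 0.44590776 -0.05704747  0.29046219] [[ 1.31221498e-03  9.99996784e-01  2.17045882e-03]
 [-4.85465083e-04  2.17109747e-03 -9.99997525e-01]
 [-9.99999021e-01  1.31115805e-03  4.88312468e-04]]
```

View pics/w3.png

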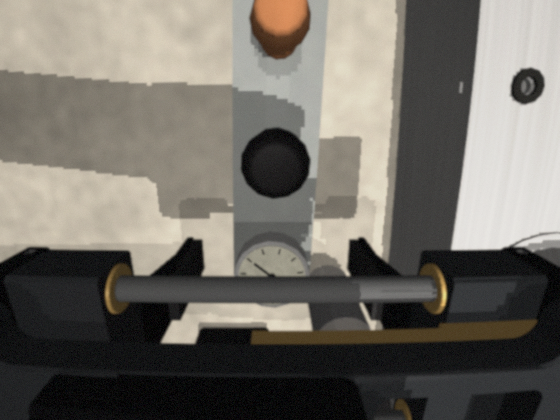

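Run:
```python
from h import *
np.set_printoptions(precision=4,suppress=True)
p,r,s=tool();w=get_image("wrist")
print(atz(w,(272.5,275.5),.132),p, proj(w,p+r@[.164,0,0]),proj(w,[[.445,-.058,.132]]))
```

```text
[ 0.4449 -0.0577  0.132 ] [ 0.4458 -0.0573  0.2903] [[274.621  269.6503]] [[272.7704 276.0398]]
```

```bash
python3 -m creep '[[0,0,0,0,0,0,30],[0,0,0,0,0,0,30],[0,0,0,0,0,0,30],[0,0,0,0,0,0,30],[0,0,0,0,0,0,30]]' 30
python3 -m creep '[[0,0,0,0,0,0,30],[0,0,0,0,0,0,30],[0,0,0,0,0,0,30]]'
```

```text
time: 3.6
position: [0.4456, -0.0577, 0.2897]
tool_rot: [1.208, 1.21, -1.209]
ft_force: [-0.2, 0.3, 0.1]
grip_width: 0.634
time: 3.9
position: [0.4455, -0.0577, 0.2897]
tool_rot: [1.208, 1.21, -1.209]
ft_force: [0.4, 0.0, 1.2]
grip_width: 0.447
```

```bash
python3 -m creep '[[0,0,0,0,0,0,30],[-5,0,0,0,0,0,30],[-12,0,0,0,0,0,30],[-16,0,0,0,0,0,30],[-18,0,0,0,0,0,30]]'
python3 -m creep '[[-20,0,0,0,0,0,30],[-20,0,0,0,0,0,30],[-15,0,0,0,0,0,30],[-4,0,0,0,0,0,30],[0,0,0,0,0,0,30]]'
python3 - <<'E'
from h import *
p,r,s=tool();print(p,r,s["joint_positions"])
for n in("scene","side","wrist"):
    w=get_image(n);cv2.imwrite(f"pics/{n}4.png",w["img"][:,:,::-1])
    if n!="wrist":crop(w,170,140,170,140,4,n+"4c")
E
```

```text
time: 4.4
position: [0.4456, -0.0576, 0.342]
tool_rot: [1.208, 1.21, -1.208]
ft_force: [0.0, 0.5, 0.1]
grip_width: 0.449
time: 4.9
position: [0.4458, -0.0576, 0.4007]
tool_rot: [1.209, 1.208, -1.208]
ft_force: [0.3, -0.0, -0.9]
grip_width: 0.446
[ 0.44575325 -0.05756176  0.4006782 ] [[ 1.76569012e-03  9.99997884e-01  1.05544584e-03]
 [-8.39558004e-04  1.05692952e-03 -9.99999089e-01]
 [-9.99998089e-01  1.76480240e-03  8.41422438e-04]] [ 0.73265342 -0.10122126 -0.61577369  1.90680695 -0.05970264  1.31608848
  0.13530527]
```

View pics/scene4c.png

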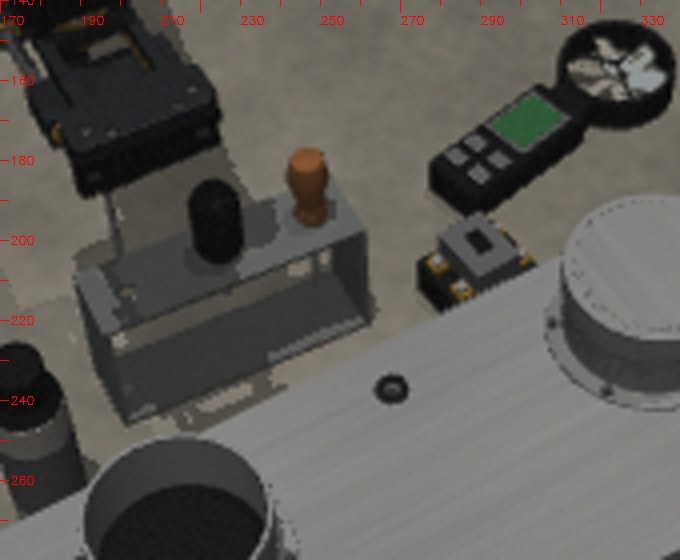

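View pics/side4c.png

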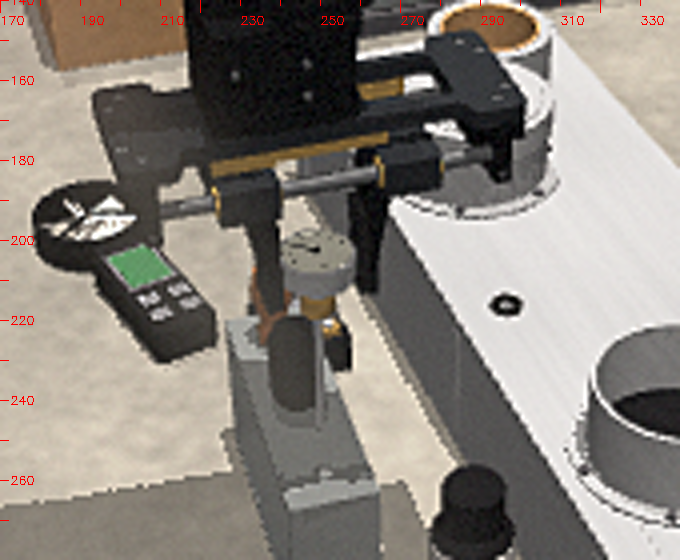

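View pics/wrist4.png

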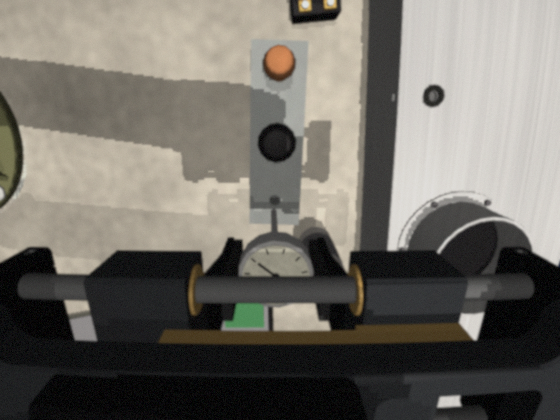

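The thermometer is held upright, with the stem visible below the head in the side and wrist views. I'll carry it over the port.

```bash
python3 -m creep '[[0,12,-8,0,0,0,30],[0,22,-15,0,0,0,30],[0,25,-17,0,0,0,30],[0,25,-17,0,0,0,30],[0,25,-17,0,0,0,30]]'
python3 -m creep '[[0,20,-15,0,0,0,30],[0,10,-7,0,0,0,30],[0,4,-3,0,0,0,30],[0,0,0,0,0,0,30],[0,0,0,0,0,0,30]]'
python3 - <<'E'
from h import *
import pickle
p,r,s=tool();print(p,r)
D={n:get_image(n) for n in("scene","side","wrist")}
pickle.dump(D,open("d5.pkl","wb"))
crop(D["scene"],230,180,80,70,8,"sc5");crop(D["side"],260,150,80,75,8,"sd5");crop(D["wrist"],220,190,100,75,8,"w5")
E
```

```text
time: 5.55
position: [0.5552, 0.0169, 0.3987]
tool_rot: [1.208, 1.211, -1.21]
ft_force: [0.4, 0.2, -0.8]
grip_width: 0.45
time: 6.05
position: [0.5879, 0.0407, 0.3996]
tool_rot: [1.208, 1.209, -1.21]
ft_force: [-0.2, -1.2, -0.3]
grip_width: 0.447
[0.58794771 0.04072891 0.399575  ] [[-8.13174361e-04  9.99999655e-01  1.69208024e-04]
 [-1.02329972e-03  1.68375870e-04 -9.99999462e-01]
 [-9.99999146e-01 -8.13347074e-04  1.02316245e-03]]
```

View pics/sc5.png

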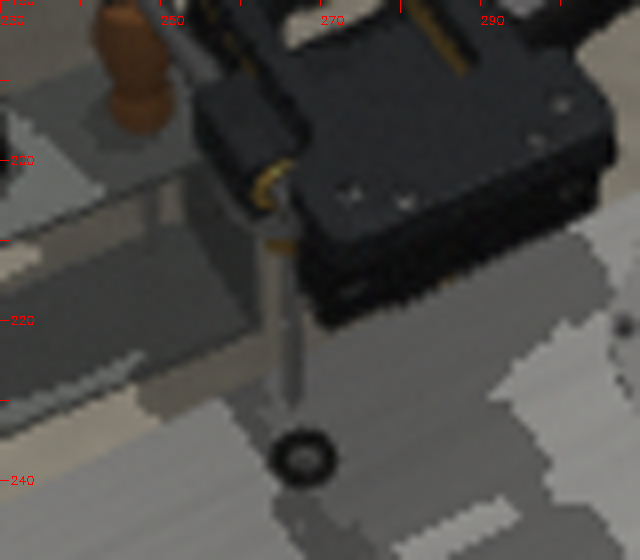

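View pics/sd5.png

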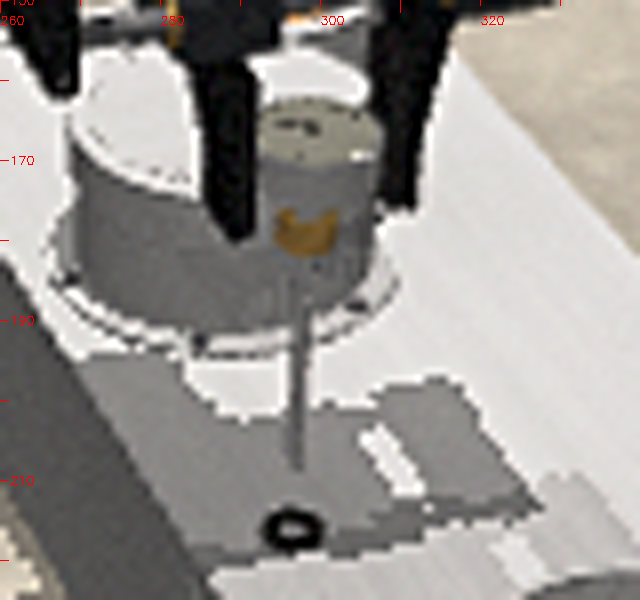

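View pics/w5.png

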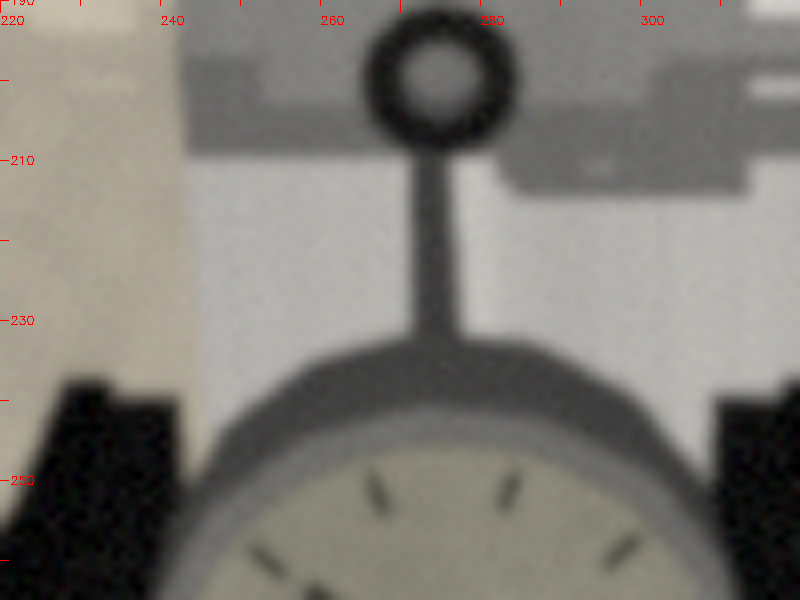

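Run:
```python
from h import *
import pickle
np.set_printoptions(precision=4,suppress=True)
D=pickle.load(open("d5.pkl","rb"));s,e,w=D["scene"],D["side"],D["wrist"]
for d,t,g in((s,(266.3,231),(268,237.4)),(e,(297.1,209),(296.6,216.25))):
    a,b=atz(d,t,.1259),atz(d,g,.103);print(a,b,b-a)
print(tri((s,(266.3,231)),(e,(297.1,209))),tri((s,(268,237.4)),(e,(296.6,216.25))))
# wrist: project vertical axis through candidates
print(atz(w,(274.7,200),.103),atz(w,(274.7,212),.15))
X=[[.5879,.0407,z] for z in (.126,.14,.16,.18,.206,.242)]
for n in D: print(n,proj(D[n],X).round(1).tolist())
```

```text
[0.5876 0.0382 0.1259] [0.5904 0.0404 0.103 ] [ 0.0028  0.0022 -0.0229]
[0.5872 0.0352 0.1259] [0.5872 0.0368 0.103 ] [ 0.0001  0.0015 -0.0229]
[0.5876 0.0379 0.1247] [0.5887 0.0411 0.0998]
[0.5878 0.0419 0.103 ] [0.5879 0.0451 0.15  ]
scene [[267.4, 230.6], [267.2, 226.9], [267.0, 221.5], [266.8, 215.9], [266.5, 208.4], [266.1, 197.4]]
side [[296.6, 207.6], [296.8, 202.9], [297.0, 195.9], [297.3, 188.8], [297.7, 179.3], [298.2, 165.6]]
wrist [[274.8, 208.3], [274.8, 213.3], [274.7, 221.3], [274.7, 230.8], [274.7, 246.0], [274.6, 275.0]]
```

```bash
python3 -m creep '[[4,1,-1.7,0,0,0,30],[6,0,0,0,0,0,30],[6,0,0,0,0,0,30],[0,0,0,0,0,0,30],[0,0,0,0,0,0,30]]'
python3 - <<'E'
from h import *
import pickle
p,r,s=tool();print(p)
D={n:get_image(n) for n in("scene","side","wrist")}
pickle.dump(D,open("d6.pkl","wb"))
crop(D["scene"],240,200,60,50,12,"sc6");crop(D["side"],270,180,60,50,12,"sd6");crop(D["wrist"],240,185,70,60,10,"w6")
E
```

```text
time: 6.7
position: [0.5894, 0.0431, 0.3833]
tool_rot: [1.208, 1.21, -1.209]
ft_force: [-0.2, 0.1, -0.4]
grip_width: 0.444
[0.58939658 0.04310259 0.38334076]
```

View pics/sc6.png

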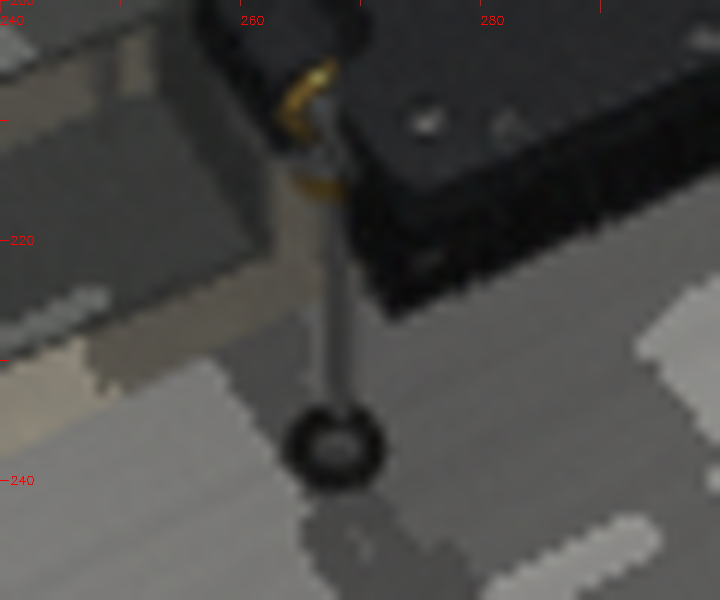

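View pics/sd6.png

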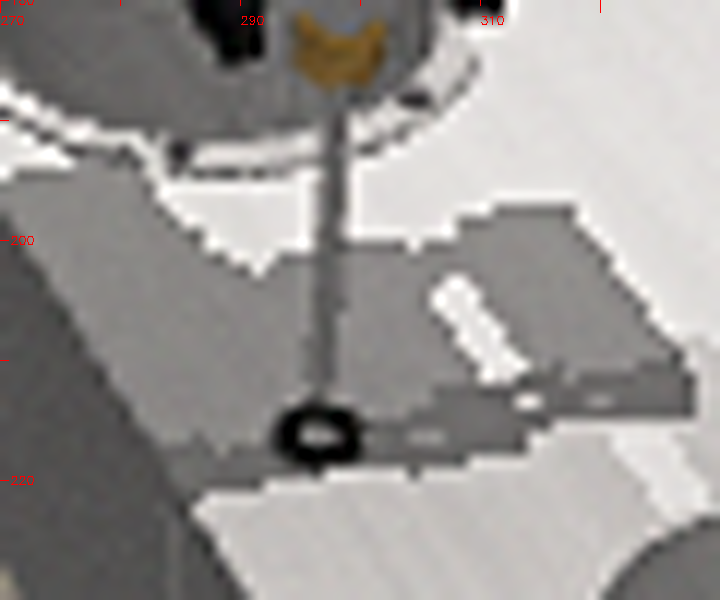

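View pics/w6.png

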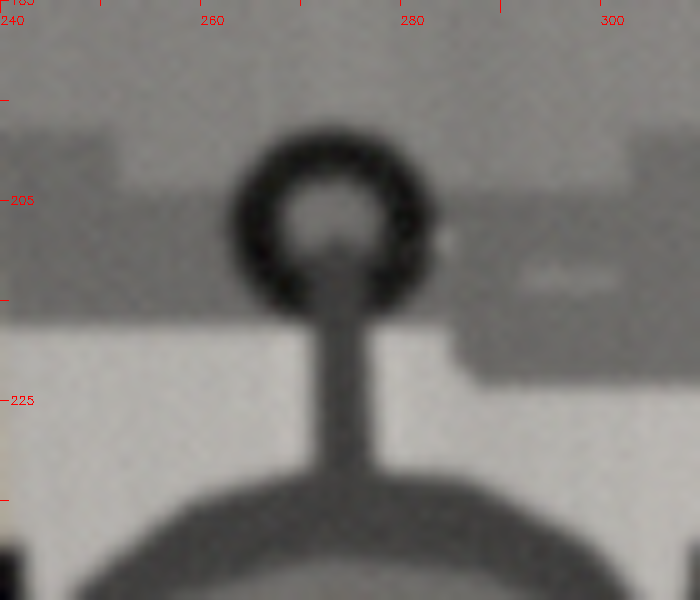

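Run:
```python
from h import *
import pickle
np.set_printoptions(precision=4,suppress=True)
D=pickle.load(open("d6.pkl","rb"))
for n,t,g in(("scene",(268.2,234.5),(268,237.2)),("side",(296.7,213),(296.5,216.4)),("wrist",(273.8,209.5),(273.3,207.3))):
    d=D[n];a,b=atz(d,t,.1096),atz(d,g,.103);print(n,a,b,(b-a)*1000, proj(d,[[.5894,.0425,z] for z in(.1096,.103)]).round(1).tolist())
```

```text
scene [0.5878 0.0425 0.1096] [0.5899 0.0407 0.103 ] [ 2.1491 -1.8428 -6.6   ] [[268.5, 235.0], [268.6, 236.7]]
side [0.5888 0.0407 0.1096] [0.5868 0.0363 0.103 ] [-1.9812 -4.4488 -6.6   ] [[296.7, 212.5], [296.6, 214.7]]
wrist [0.5887 0.0424 0.1096] [0.5882 0.0425 0.103 ] [-0.4846  0.0253 -6.6   ] [[274.6, 209.4], [274.6, 207.3]]
```

```bash
python3 -m creep '[[4,-0.3,0,0,0,0,30],[5,0,0,0,0,0,30],[5,0,0,0,0,0,30],[0,0,0,0,0,0,30]]'
python3 - <<'E'
from h import *
import pickle
p,r,s=tool();print(p,s["ft_force"])
D={n:get_image(n) for n in("wrist",)}
crop(D["wrist"],240,185,70,60,10,"w7")
E
```

```text
time: 7.25
position: [0.5888, 0.043, 0.3685]
tool_rot: [1.207, 1.211, -1.21]
ft_force: [-1.1, 0.7, -0.4]
grip_width: 0.449
[0.58884928 0.04302385 0.36854239] [-1.10142852  0.71516864 -0.44241503]
```

View pics/w7.png

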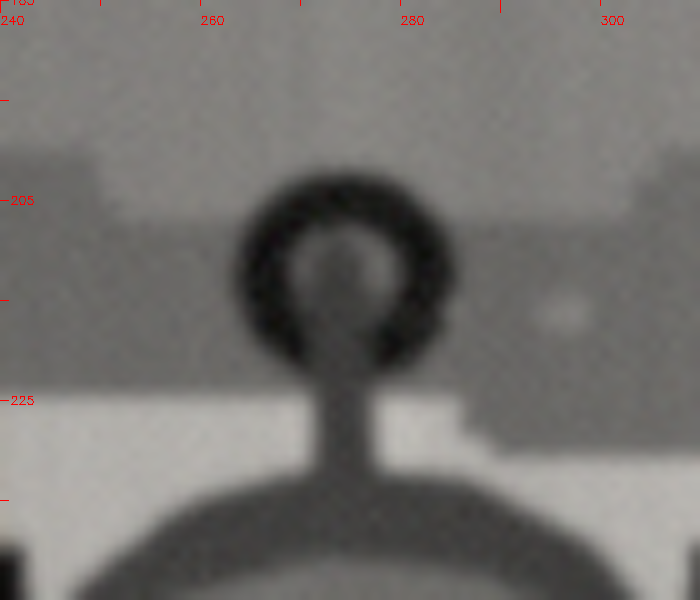

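```bash
python3 -m creep '[[8,0.4,0,0,0,0,30],[8,0,0,0,0,0,30],[8,0,0,0,0,0,30],[8,0,0,0,0,0,30],[0,0,0,0,0,0,30]]'
python3 - <<'E'
from h import *
p,r,s=tool();print(p,s["ft_force"],s["torque"])
w=get_image("wrist")
crop(w,235,185,80,60,10,"w8");print(proj(w,[[p[0],p[1]-.0004,.103]]),atz(w,(274.5,212),.103))
E
```

```text
time: 7.8
position: [0.5891, 0.043, 0.336]
tool_rot: [1.207, 1.212, -1.21]
ft_force: [-1.1, 0.5, 0.3]
grip_width: 0.444
[0.58905418 0.04301121 0.33596459] [-1.07739092  0.519771    0.25550326] [-0.1032623  -0.09273334  0.03989156]
[[275.6063251  225.30406112]] [0.58820397 0.05326874 0.103     ]
```

View pics/w8.png

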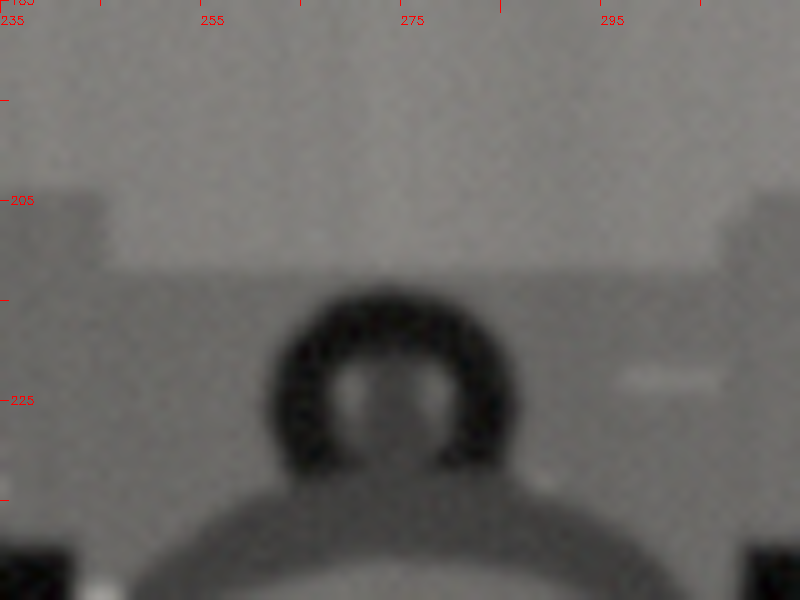

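```bash
python3 -m creep '[[8,0,0,0,0,0,30],[8,0,0,0,0,0,30],[8,0,0,0,0,0,30],[8,0,0,0,0,0,30],[4,0,0,0,0,0,30]]'
python3 -m creep '[[0,0,0,0,0,0,30],[1,0,0,0,0,0,30],[1,0,0,0,0,0,30]]'
python3 -m creep '[[1,0,0,0,0,0,30],[0,0,0,0,0,0,30]]'
```

```text
time: 8.35
position: [0.5893, 0.0431, 0.3005]
tool_rot: [1.208, 1.211, -1.21]
ft_force: [-0.1, -0.4, 0.5]
grip_width: 0.448
time: 8.65
position: [0.5897, 0.0432, 0.3001]
tool_rot: [1.208, 1.209, -1.208]
ft_force: [-1.8, 0.5, 0.5]
grip_width: 0.449
time: 8.85
position: [0.5896, 0.0431, 0.2988]
tool_rot: [1.208, 1.209, -1.208]
ft_force: [-0.3, 0.2, -0.4]
grip_width: 0.448
```

```bash
python3 -m creep '[[1,0,0,0,0,0,30],[0,0,0,0,0,0,30]]';python3 -m creep '[[1,0,0,0,0,0,30],[0,0,0,0,0,0,30]]'
```

```text
time: 9.05
position: [0.5896, 0.0432, 0.2977]
tool_rot: [1.208, 1.21, -1.208]
ft_force: [0.1, -0.4, -0.8]
grip_width: 0.449
time: 9.25
position: [0.5896, 0.0432, 0.2968]
tool_rot: [1.208, 1.21, -1.208]
ft_force: [0.6, 0.5, -0.3]
grip_width: 0.446
```

```bash
python3 -m creep '[[1,0,0,0,0,0,30],[0,0,0,0,0,0,30]]';python3 -m creep '[[0.7,0,0,0,0,0,30],[0,0,0,0,0,0,30]]'
```

```text
time: 9.45
position: [0.5896, 0.0433, 0.2967]
tool_rot: [1.208, 1.209, -1.208]
ft_force: [-2.3, 0.2, 5.6]
grip_width: 0.45
time: 9.65
position: [0.5897, 0.0434, 0.2966]
tool_rot: [1.208, 1.209, -1.208]
ft_force: [-3.6, -2.1, 8.3]
grip_width: 0.448
```

Contact at TCP z = 0.2967, exactly the predicted seat height. Now I'll release, lift and check.

```bash
python3 -m creep '[[-0.7,0,0,0,0,0,50],[0,0,0,0,0,0,60],[0,0,0,0,0,0,70],[0,0,0,0,0,0,70],[0,0,0,0,0,0,70]]'
python3 -m creep '[[0,0,0,0,0,0,70],[-5,0,0,0,0,0,70],[-15,0,0,0,0,0,70],[-25,0,0,0,0,0,70],[-30,0,0,0,0,0,70]]'
python3 - <<'E'
from h import *
p,r,s=tool();print(p,s["grip_width"])
for n in("scene","side"):
    w=get_image(n);crop(w,200,140,140,110,5,n+"9")
E
```

```text
time: 10.15
position: [0.5896, 0.0431, 0.2955]
tool_rot: [1.208, 1.21, -1.209]
ft_force: [0.0, 0.1, -0.8]
grip_width: 0.779
time: 10.65
position: [0.5893, 0.0432, 0.372]
tool_rot: [1.208, 1.211, -1.209]
ft_force: [0.3, -0.7, -0.1]
grip_width: 0.804
[0.58933382 0.043202   0.37196359] 0.8043792789473306
```

View pics/scene9.png

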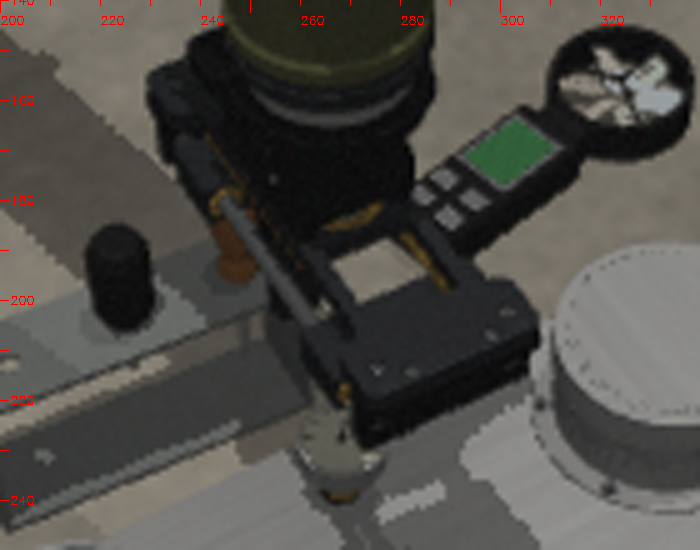

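View pics/side9.png

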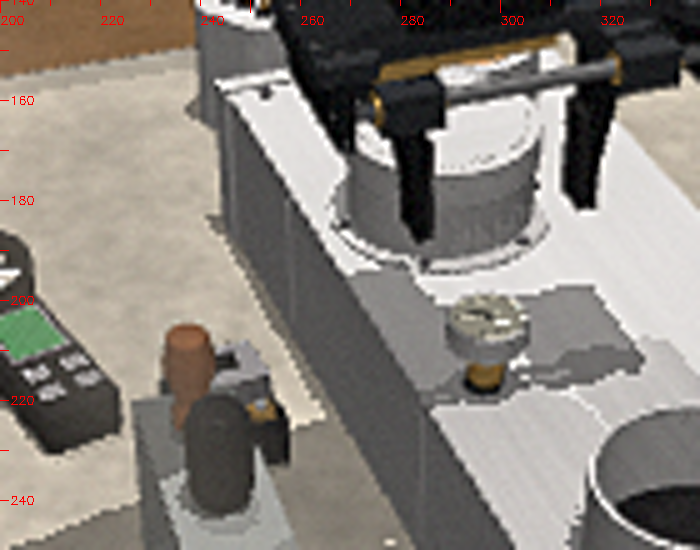

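Thermometer stands upright with nut on grommet (side view, dial at (297,203), nut at (297,215)). I'll head to the anemometer.

```bash
python3 -c "
from h import *
plan(.40,.24,.40,14,10,87)"
```

```text
[[-2.5, -19.0, -19.6, -0.024, 0.0, -0.001, 87], [-2.5, -18.6, -20.1, -0.025, 0.0, -0.001, 87], [-2.5, -18.1, -20.5, -0.024, 0.0, -0.001, 87], [-2.4, -17.6, -21.0, -0.024, 0.0, -0.001, 87], [-2.5, -17.0, -21.4, -0.025, 0.001, -0.0, 87]]
[[-2.4, -16.6, -21.8, -0.024, -0.0, -0.001, 87], [-2.4, -16.0, -22.1, -0.024, -0.0, -0.001, 87], [-2.4, -15.4, -22.6, -0.025, -0.0, -0.001, 87], [-2.4, -14.9, -22.9, -0.024, -0.0, -0.001, 87], [-2.3, -14.4, -23.3, -0.024, 0.0, -0.001, 87]]
```

```bash
python3 -m creep '[[-3,-19,-20,-0.024,0,0,87],[-3,-19,-20,-0.024,0,0,87],[-3,-18,-20,-0.024,0,0,87],[-2,-18,-21,-0.024,0,0,87],[-2,-17,-21,-0.024,0,0,87]]'
python3 -m creep '[[-2,-17,-22,-0.024,0,0,87],[-2,-16,-22,-0.024,0,0,87],[-2,-15,-22,-0.024,0,0,87],[-2,-15,-23,-0.024,0,0,87],[-2,-14,-23,-0.024,0,0,87]]'
python3 -m creep '[[0,0,0,0,0,0,87],[0,0,0,0,0,0,87]]'
python3 - <<'E'
from h import *
import pickle
p,r,s=tool();print(p,r)
w=get_image("wrist");pickle.dump(w,open("w10.pkl","wb"));cv2.imwrite("pics/w10.png",w["img"][:,:,::-1])
E
```

```text
time: 11.25
position: [0.4927, 0.1417, 0.3845]
tool_rot: [1.119, 1.264, -1.118]
ft_force: [-0.0, 0.3, -0.4]
grip_width: 0.995
time: 11.75
position: [0.3977, 0.2394, 0.3943]
tool_rot: [1.029, 1.313, -1.028]
ft_force: [0.0, -0.3, -0.6]
grip_width: 1.0
time: 11.95
position: [0.3985, 0.2388, 0.3942]
tool_rot: [1.029, 1.312, -1.028]
ft_force: [-0.2, -0.7, 0.0]
grip_width: 1.0
[0.39847296 0.23879585 0.39418567] [[ 1.51826336e-03  9.70732513e-01  2.40158455e-01]
 [-9.54961472e-04  2.40160030e-01 -9.70732841e-01]
 [-9.99998391e-01  1.24448603e-03  1.29163832e-03]]
```

View pics/w10.png

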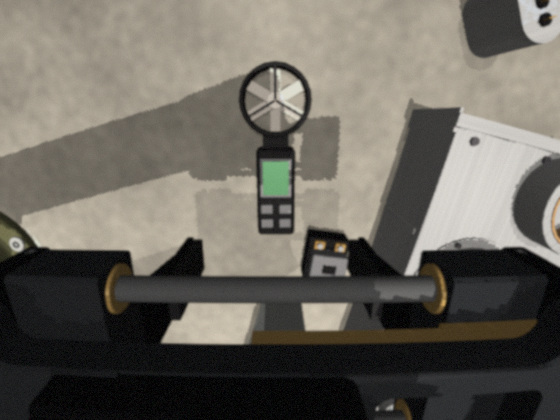

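Run:
```python
from h import *
import pickle
w=pickle.load(open("w10.pkl","rb"));crop(w,235,55,80,60,10,"w10a");crop(w,235,180,120,100,6,"w10b")
```

```text
(no output)
```

View pics/w10a.png

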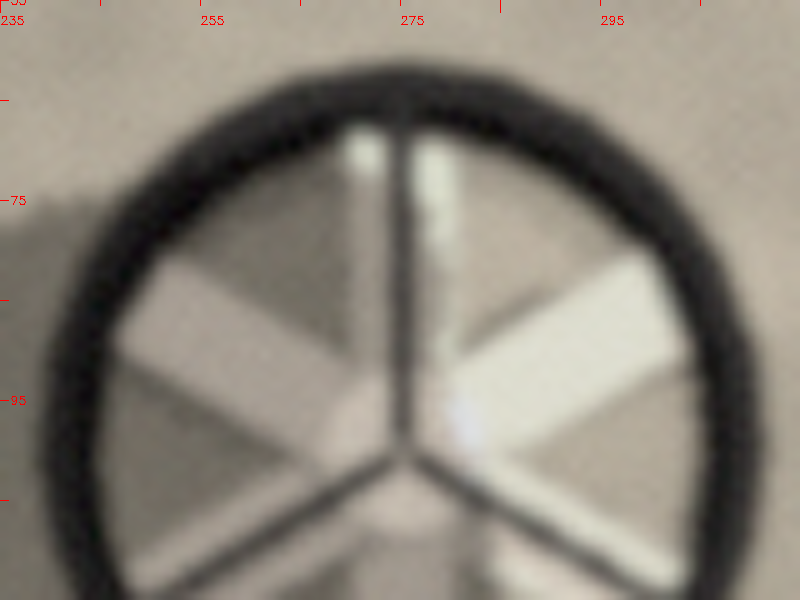

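View pics/w10b.png

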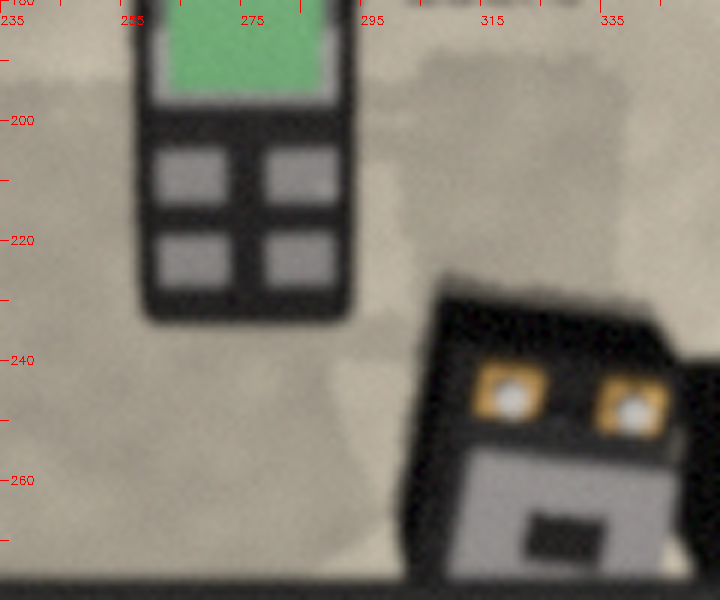

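Run:
```python
from h import *
import pickle
np.set_printoptions(precision=4,suppress=True)
w=pickle.load(open("w10.pkl","rb"))
a=atz(w,(275.3,100),.026);b=atz(w,(276.2,233.5),.03);l,rr=atz(w,(257.8,205),.03),atz(w,(293.7,205),.03)
print(a,b,np.linalg.norm(a-b)*1000,np.degrees(np.arctan2(*(a-b)[[1,0]])),np.linalg.norm(l-rr)*1000)
u=(a-b)[:2]/np.linalg.norm((a-b)[:2]);print("grasp",b[:2]+u*.063,a[:2]-u*.098)
print("contactor corners",[atz(w,q,.055) for q in((308,231),(345,238),(303,268),(348,265))])
```

```text
[0.3761 0.3327 0.026 ] [0.4152 0.1799 0.03  ] 157.7515018670422 104.32359058504916 43.358522707840685
grasp [0.3996 0.241 ] [0.4004 0.2378]
contactor corners [array([0.4474, 0.2016, 0.055 ]), array([0.4917, 0.2034, 0.055 ]), array([0.4546, 0.1542, 0.055 ]), array([0.5062, 0.1708, 0.055 ])]
```

```bash
python3 -m creep '[[20,1.6,-0.3,-0.006,0,0,87],[40,0,0,0,0,0,87],[40,0,0,0,0,0,87],[40,0,0,0,0,0,87],[30,0,0,0,0,0,87]]'
python3 -m creep '[[16,0,0,0,0,0,87],[10,0,0,0,0,0,87],[0,0,0,0,0,0,87],[0,0,0,0,0,0,87]]'
python3 - <<'E'
from h import *
p,r,s=tool();print(p,r)
w=get_image("wrist");cv2.imwrite("pics/w11.png",w["img"][:,:,::-1])
E
```

```text
time: 12.5
position: [0.4005, 0.2374, 0.2211]
tool_rot: [1.025, 1.317, -1.029]
ft_force: [0.5, -0.5, -0.3]
grip_width: 1.003
time: 12.9
position: [0.401, 0.2389, 0.1983]
tool_rot: [1.026, 1.315, -1.025]
ft_force: [-0.3, -0.3, -0.1]
grip_width: 1.002
[0.40101851 0.23887617 0.19826745] [[ 6.30348780e-04  9.69826153e-01  2.43796709e-01]
 [ 4.73739819e-04  2.43796440e-01 -9.69826310e-01]
 [-9.99999689e-01  7.26825040e-04 -3.05768478e-04]]
```

View pics/w11.png

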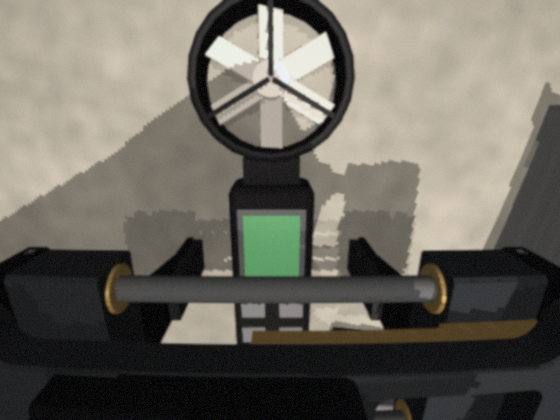

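```bash
python3 -m creep '[[6,-1,0,0,0,0,87],[4,0,0,0,0,0,87],[0,0,0,0,0,0,60],[0,0,0,0,0,0,35],[0,0,0,0,0,0,35]]' 40
python3 -m creep '[[0,0,0,0,0,0,35],[0,0,0,0,0,0,35],[0,0,0,0,0,0,35],[0,0,0,0,0,0,35],[0,0,0,0,0,0,35]]'
```

```text
time: 13.45
position: [0.3995, 0.2387, 0.1879]
tool_rot: [1.025, 1.316, -1.025]
ft_force: [-0.4, -0.1, 0.2]
grip_width: 0.809
time: 13.95
position: [0.3994, 0.2386, 0.1878]
tool_rot: [1.025, 1.316, -1.025]
ft_force: [-0.3, 0.2, 0.7]
grip_width: 0.527
```

```bash
python3 -m creep '[[0,0,0,0,0,0,35],[-3,0,0,0,0,0,35],[-10,0,0,0,0,0,35],[-20,0,0,0,0,0,35],[-25,0,0,0,0,0,35]]'
python3 - <<'E'
from h import *
p,r,s=tool();print(p,r)
w=get_image("wrist");cv2.imwrite("pics/w12.png",w["img"][:,:,::-1])
w=get_image("side");crop(w,140,100,180,140,4,"sd12")
E
```

```text
time: 14.45
position: [0.3988, 0.2384, 0.2461]
tool_rot: [1.024, 1.318, -1.026]
ft_force: [0.6, -1.1, -1.3]
grip_width: 0.529
[0.39880002 0.23843319 0.24605966] [[-2.18900983e-03  9.69504791e-01  2.45062580e-01]
 [-3.49760623e-04  2.45062410e-01 -9.69507242e-01]
 [-9.99997543e-01 -2.20797412e-03 -1.97349425e-04]]
```

View pics/w12.png

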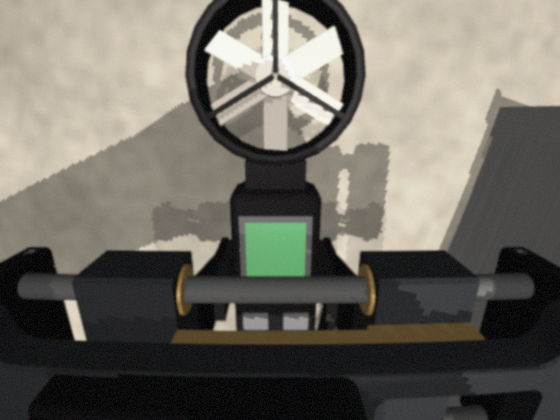

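View pics/sd12.png

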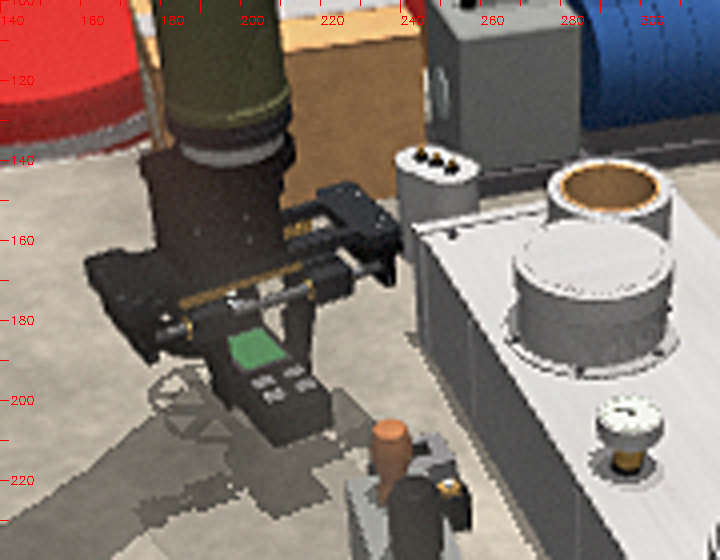

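```bash
python3 -m creep '[[-30,0,0,0,0,0,35],[-35,0,0,0,0,0,35],[-35,0,0,0,0,0,35],[-35,0,0,0,0,0,35],[-25,0,0,0,0,0,35]]'
python3 -m creep '[[0,0,0,0,0,0,35],[0,0,0,0,0,0,35]]'
python3 -c "
from h import *
print(tool()[0])
plan(.6315,-.205,.41,0,20,35)"
```

```text
time: 15.05
position: [0.3992, 0.2389, 0.4075]
tool_rot: [1.026, 1.314, -1.024]
ft_force: [1.0, -0.1, -2.0]
grip_width: 0.525
time: 15.25
position: [0.3992, 0.2385, 0.4051]
tool_rot: [1.025, 1.315, -1.026]
ft_force: [-0.6, -0.5, -3.4]
grip_width: 0.524
[0.39915638 0.23846101 0.40506161]
[[-0.2, 5.8, 24.3, 0.012, 0.0, 0.0, 35], [-0.3, 6.2, 24.3, 0.013, 0.0, 0.0, 35], [-0.2, 6.4, 24.2, 0.012, 0.0, 0.0, 35], [-0.2, 6.8, 24.1, 0.012, 0.0, 0.0, 35], [-0.2, 7.0, 24.0, 0.013, 0.0, 0.0, 35]]
[[-0.3, 7.4, 24.0, 0.012, 0.0, 0.0, 35], [-0.2, 7.6, 23.8, 0.012, 0.0, 0.0, 35], [-0.2, 7.9, 23.7, 0.013, 0.0, 0.0, 35], [-0.2, 8.2, 23.7, 0.012, 0.0, 0.0, 35], [-0.3, 8.5, 23.5, 0.012, 0.0, 0.0, 35]]
[[-0.2, 8.8, 23.5, 0.013, 0.001, 0.0, 35], [-0.3, 9.1, 23.3, 0.012, -0.0, 0.0, 35], [-0.2, 9.4, 23.2, 0.012, -0.0, 0.0, 35], [-0.3, 9.7, 23.1, 0.013, -0.0, 0.0, 35], [-0.2, 9.9, 23.0, 0.012, -0.0, 0.0, 35]]
[[-0.3, 10.2, 22.8, 0.012, -0.0, 0.0, 35], [-0.2, 10.5, 22.7, 0.013, -0.0, 0.0, 35], [-0.3, 10.8, 22.6, 0.012, -0.0, 0.0, 35], [-0.2, 11.1, 22.5, 0.012, -0.0, 0.0, 35], [-0.3, 11.3, 22.3, 0.013, -0.0, 0.0, 35]]
```

```bash
python3 -m creep '[[0,2,8,0.012,0,0,35],[0,4,16,0.012,0,0,35],[0,6,24,0.012,0,0,35],[0,7,24,0.012,0,0,35],[0,7,24,0.012,0,0,35]]'
python3 -m creep '[[0,7,24,0.012,0,0,35],[0,8,24,0.012,0,0,35],[0,8,24,0.012,0,0,35],[0,8,24,0.012,0,0,35],[0,8,24,0.012,0,0,35]]'
python3 -m creep '[[0,9,24,0.012,0,0,35],[0,9,24,0.012,0,0,35],[0,9,23,0.012,0,0,35],[0,10,23,0.012,0,0,35],[0,10,23,0.012,0,0,35]]'
python3 -c "
from h import *
print(tool()[0])
plan(.6315,-.205,.41,0,7,35)"
```

```text
time: 15.75
position: [0.4462, 0.1479, 0.4045]
tool_rot: [1.071, 1.292, -1.074]
ft_force: [0.4, 0.3, -2.0]
grip_width: 0.525
time: 16.25
position: [0.5044, 0.0364, 0.4056]
tool_rot: [1.116, 1.266, -1.116]
ft_force: [0.2, 0.8, -1.7]
grip_width: 0.524
time: 16.75
position: [0.5633, -0.075, 0.4056]
tool_rot: [1.16, 1.24, -1.161]
ft_force: [-0.2, 0.3, -1.5]
grip_width: 0.521
[ 0.56327019 -0.07504583  0.40556647]
[[-0.6, 8.5, 19.2, 0.009, -0.0, 0.0, 35], [-0.7, 8.7, 19.1, 0.01, -0.0, 0.0, 35], [-0.6, 8.8, 19.0, 0.009, -0.0, 0.0, 35], [-0.6, 9.1, 18.9, 0.01, -0.0, 0.0, 35], [-0.7, 9.2, 18.8, 0.009, -0.0, 0.0, 35]]
[[-0.6, 9.4, 18.8, 0.01, -0.0, 0.0, 35], [-0.6, 9.6, 18.6, 0.009, -0.0, 0.0, 35]]
```

```bash
python3 -m creep '[[0,10,22,0.01,0,0,35],[0,10,22,0.01,0,0,35],[0,11,22,0.01,0,0,35],[0,11,22,0.01,0,0,35],[0,9,18,0.01,0,0,35]]'
python3 -m creep '[[0,6,10,0.008,0,0,35],[0,4,6,0,0,0,35],[0,0,0,0,0,0,35],[0,0,0,0,0,0,35]]'
python3 - <<'E'
from h import *
import pickle
p,r,s=tool();print(p,r,s["joint_positions"])
D={n:get_image(n) for n in("scene","side","wrist")}
pickle.dump(D,open("d13.pkl","wb"))
for n in D:cv2.imwrite(f"pics/{n}13.png",D[n]["img"][:,:,::-1])
E
```

```text
time: 17.25
position: [0.6191, -0.1794, 0.405]
tool_rot: [1.198, 1.216, -1.199]
ft_force: [-0.3, 0.8, -2.0]
grip_width: 0.526
time: 17.65
position: [0.6286, -0.1914, 0.4058]
tool_rot: [1.202, 1.215, -1.201]
ft_force: [-0.0, 0.5, -1.8]
grip_width: 0.525
[ 0.62855584 -0.19140127  0.40575635] [[-2.67842288e-04  9.99945503e-01  1.04364057e-02]
 [ 7.32414551e-04  1.04365994e-02 -9.99945269e-01]
 [-9.99999696e-01 -2.60183854e-04 -7.35169999e-04]] [ 0.70496529  0.39533789 -0.59995059  1.41301891  0.2217282   1.40141316
  0.11421893]
```

View pics/wrist13.png

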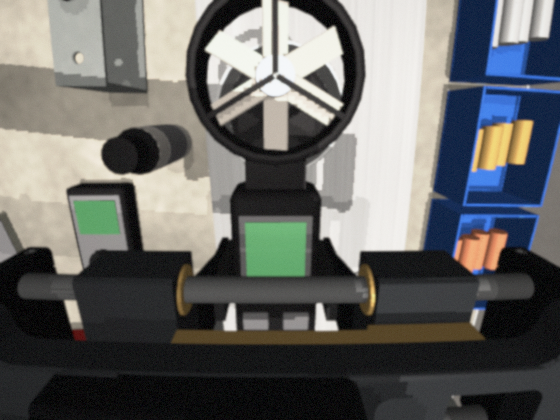

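View pics/side13.png

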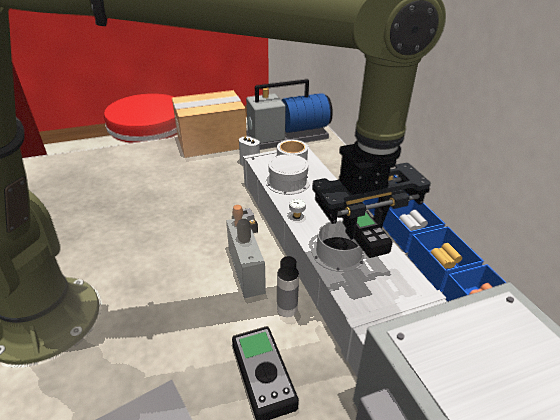

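View pics/scene13.png

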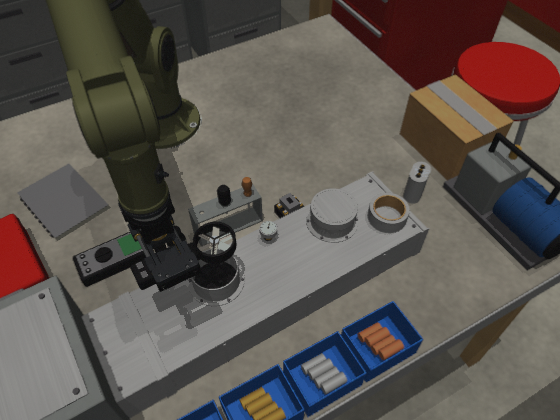

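```bash
python3 -m creep '[[0,2,6,0,0,0,35],[4,2,6.5,0.005,0,0,35],[9,0,0,0.005,0,0,35],[9,0,0,0,0,0,35],[6,0,0,0,0,0,35]]'
python3 -m creep '[[0,0,0,0,0,0,35],[0,0,0,0,0,0,35]]'
python3 - <<'E'
from h import *
import pickle
p,r,s=tool();print(p,r)
D={n:get_image(n) for n in("scene","side","wrist")}
pickle.dump(D,open("d14.pkl","wb"))
crop(D["scene"],170,210,100,100,6,"sc14");crop(D["side"],290,180,110,100,6,"sd14");crop(D["wrist"],180,0,190,160,4,"w14")
E
```

```text
time: 18.3
position: [0.6323, -0.2048, 0.3759]
tool_rot: [1.209, 1.211, -1.211]
ft_force: [-0.4, -0.4, -3.3]
grip_width: 0.522
time: 18.5
position: [0.6326, -0.2047, 0.3775]
tool_rot: [1.21, 1.209, -1.21]
ft_force: [0.2, 0.2, -2.1]
grip_width: 0.529
[ 0.63263225 -0.20469201  0.37746333] [[-4.36259225e-04  9.99999708e-01 -6.27451183e-04]
 [ 2.04952382e-04 -6.27361817e-04 -9.99999782e-01]
 [-9.99999884e-01 -4.36387727e-04 -2.04678630e-04]]
```

View pics/sc14.png

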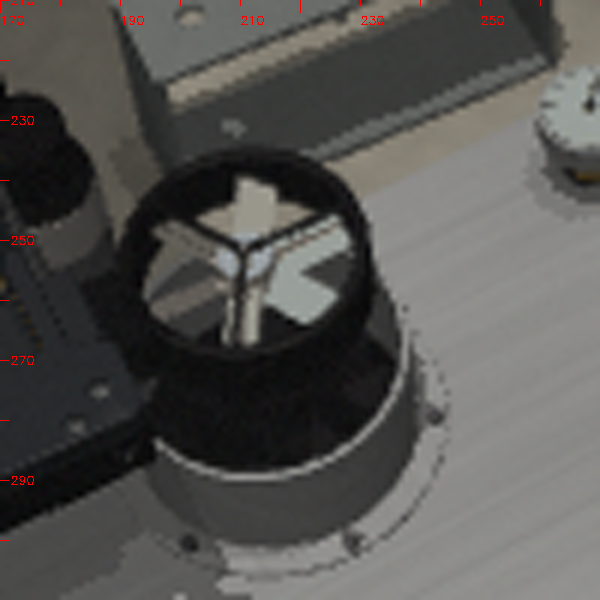

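View pics/sd14.png

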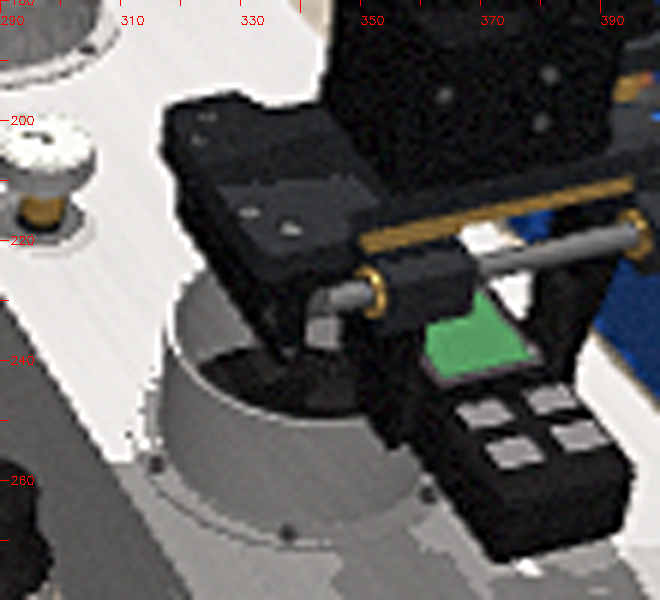

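View pics/w14.png

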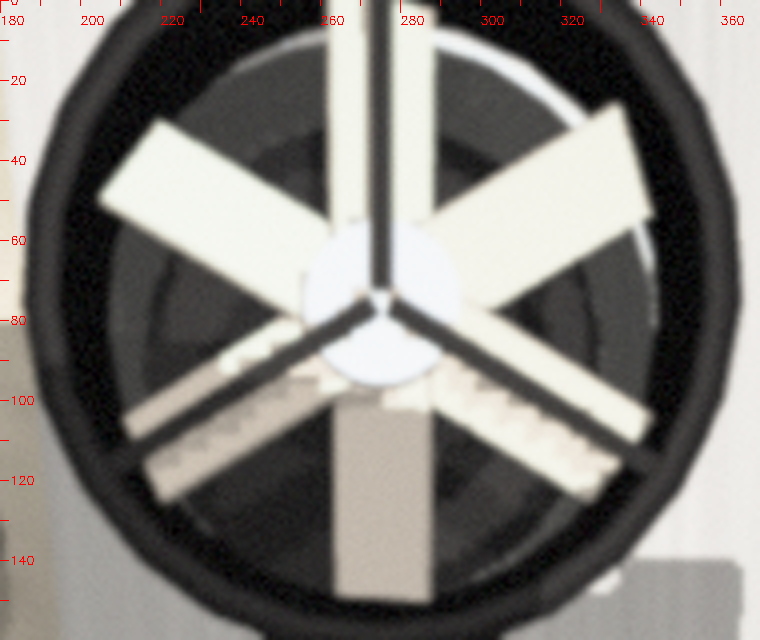

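Run:
```python
from h import *
import pickle
from scipy.optimize import least_squares
np.set_printoptions(precision=4,suppress=True)
D=pickle.load(open("d14.pkl","rb"));s,w=D["scene"],D["wrist"]
print("scene ring(top ell)",atz(s,(210.8,251.8),.2157),"rim",atz(s,(214.4,269.4),.15))
print("scene ring hub .2137",atz(s,(210.5,251.3),.2137))
print("wrist hub",atz(w,(274.5,75.5),.2137),atz(w,(274.5,75.5),.2157))
P=np.array([(292.5,9.5),(306.3,14.5),(320,24.5),(341,60),(343,75),(305,142.5)])
W=np.array([atz(w,q,.15) for q in P])[:,:2];print(W)
for r in(.047,.0485,.05):
    f=least_squares(lambda c:np.hypot(*(W-c).T)-r,[.63,-.107]);print(r,f.x,f.fun*1000)
```

```text
scene ring(top ell) [ 0.635  -0.1076  0.2157] rim [ 0.635  -0.1075  0.15  ]
scene ring hub .2137 [ 0.6324 -0.1073  0.2137]
wrist hub [ 0.6329 -0.1074  0.2137] [ 0.6329 -0.1077  0.2157]
[[ 0.6441 -0.0604]
 [ 0.6528 -0.0632]
 [ 0.6615 -0.0689]
 [ 0.6758 -0.0898]
 [ 0.6776 -0.0989]
 [ 0.6538 -0.1427]]
0.047 [ 0.6302 -0.1039] [-1.3151 -0.45   -0.0068  0.7893  0.6942 -1.5758]
0.0485 [ 0.6283 -0.1042] [-1.9022 -0.7235  0.0186  1.2114  1.1311 -2.3103]
0.05 [ 0.6263 -0.1045] [-2.4443 -0.9659  0.0603  1.6307  1.5674 -2.9614]
```

```bash
python3 -m creep '[[4,-1,-1,0,0,0,35],[7,0,0,0,0,0,35],[6,0,0,0,0,0,35],[4,0,0,0,0,0,35],[3,0,0,0,0,0,35]]'
python3 -m creep '[[0,0,0,0,0,0,35],[0,0,0,0,0,0,35]]'
python3 - <<'E'
from h import *
import pickle
p,r,s=tool();print(p,r)
D={n:get_image(n) for n in("scene","side","wrist")}
pickle.dump(D,open("d15.pkl","wb"))
crop(D["scene"],170,210,100,100,6,"sc15");crop(D["side"],290,180,110,100,6,"sd15");crop(D["wrist"],180,0,190,160,4,"w15")
E
```

```text
time: 19.15
position: [0.6315, -0.2039, 0.3529]
tool_rot: [1.21, 1.21, -1.21]
ft_force: [0.0, -1.0, -1.9]
grip_width: 0.524
time: 19.35
position: [0.6317, -0.204, 0.3538]
tool_rot: [1.21, 1.209, -1.21]
ft_force: [-1.2, -0.3, -2.0]
grip_width: 0.524
[ 0.63171131 -0.20398343  0.35378791] [[ 1.28295058e-04  9.99999396e-01 -1.09134706e-03]
 [-9.69883030e-05 -1.09133462e-03 -9.99999400e-01]
 [-9.99999987e-01  1.28400828e-04  9.68482316e-05]]
```

View pics/sc15.png

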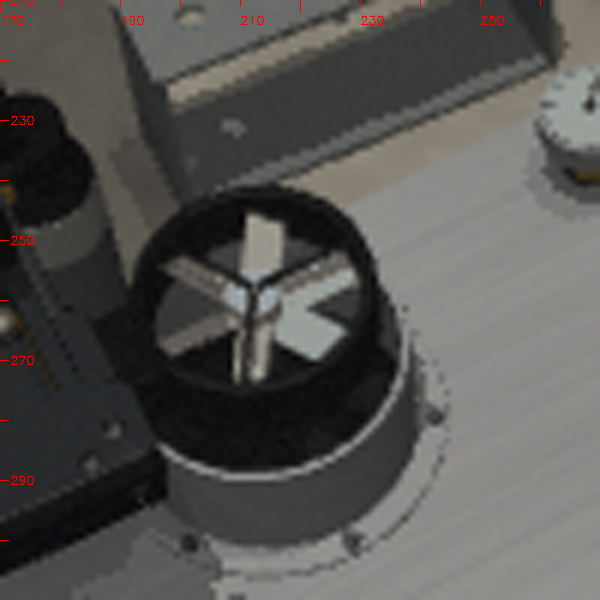

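View pics/sd15.png

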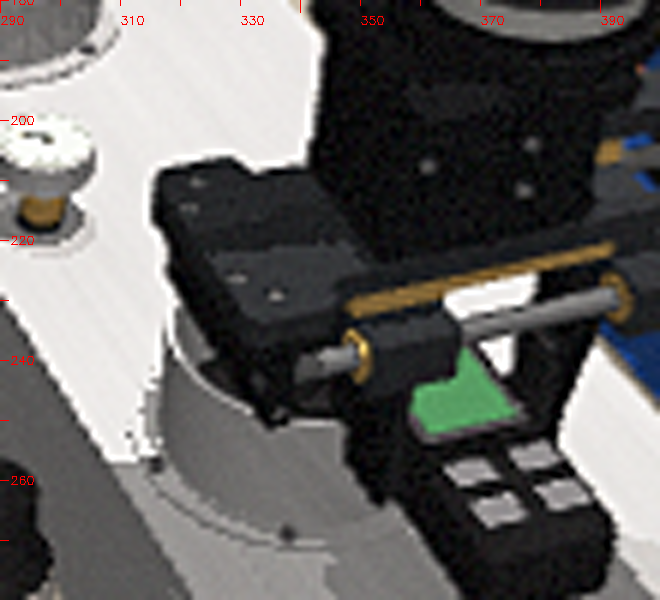

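View pics/w15.png

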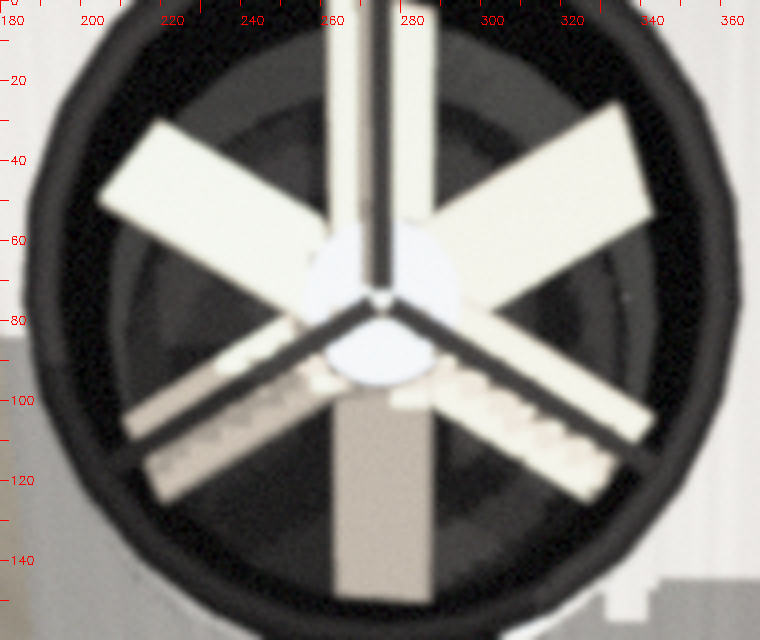

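Run:
```python
from h import *
import pickle
np.set_printoptions(precision=4,suppress=True)
D=pickle.load(open("d15.pkl","rb"));s,w,e=D["scene"],D["wrist"],D["side"]
print("scene hub",atz(s,(212.1,258.5),.19),"wrist hub",atz(w,(274.5,75.5),.19))
t=np.linspace(0,2*np.pi,73)[:-1]
for zt in(.186,.192,.198):
  for n,d in(("wrist",w),("scene",s)):
    c=np.array([.6317,-.1062,zt]) if n=="wrist" else np.array([.633,-.106,zt])
    q=proj(d,np.array([c+[.041*np.cos(a),.041*np.sin(a),0] for a in t]))
    print(zt,n,q.min(0),q.max(0))
im={}
for n,d in(("scene",s),("side",e),("wrist",w)):
    g=np.ascontiguousarray(d["img"][:,:,::-1]);g=cv2.resize(g,None,fx=4,fy=4,interpolation=cv2.INTER_CUBIC)
    b=np.array({"scene":[.002,0,0],"side":[-.0016,-.0045,0],"wrist":[0,0,0]}[n])
    for c,rad,z,col in(([.6317,-.1062],.041,.166,(0,0,255)),([.6317,-.1062],.041,.192,(0,255,0)),([.6315,-.107],.05,.15,(255,0,0))):
        q=proj(d,np.array([[c[0]+rad*np.cos(a),c[1]+rad*np.sin(a),z] for a in t])+b)
        cv2.polylines(g,[np.int32((q+.5)*4)],True,col,1)
    x,y={"scene":(170,210),"side":(290,180),"wrist":(180,0)}[n]
    cv2.imwrite(f"pics/ov_{n}.png",g[y*4:y*4+480,x*4:x*4+760])
```

```text
scene hub [ 0.634  -0.1074  0.19  ] wrist hub [ 0.6319 -0.1067  0.19  ]
0.186 wrist [185.6822 -23.3967] [362.3946 163.6151]
0.186 scene [192.0134 241.7894] [233.4251 276.8942]
0.192 wrist [181.7941 -29.7518] [366.2044 165.5414]
0.192 scene [191.5859 240.1218] [233.1972 275.3125]
0.198 wrist [177.5555 -36.6956] [370.358  167.6311]
0.198 scene [191.1543 238.4385] [232.9671 273.7151]
```

View pics/ov_scene.png

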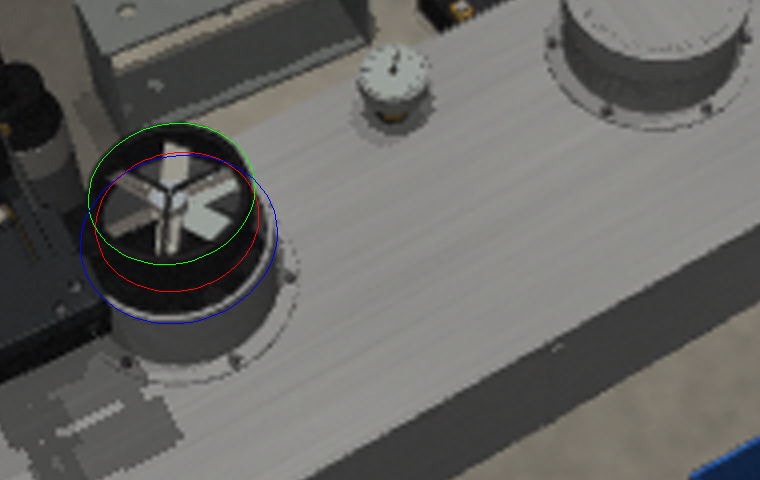

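View pics/ov_side.png

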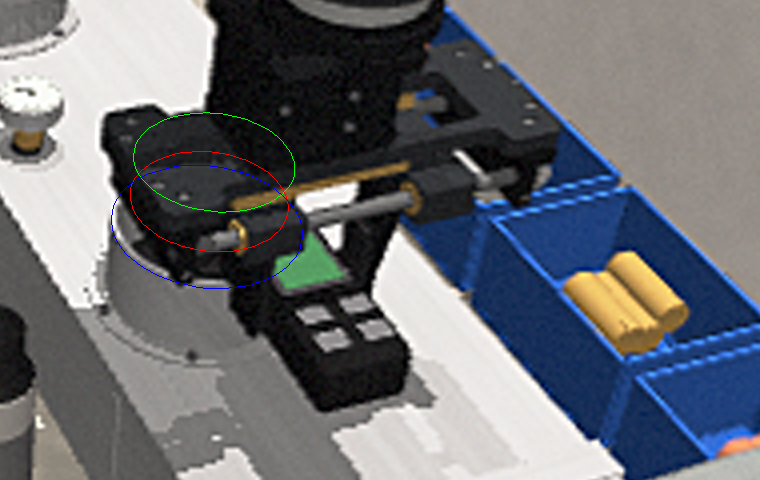

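View pics/ov_wrist.png

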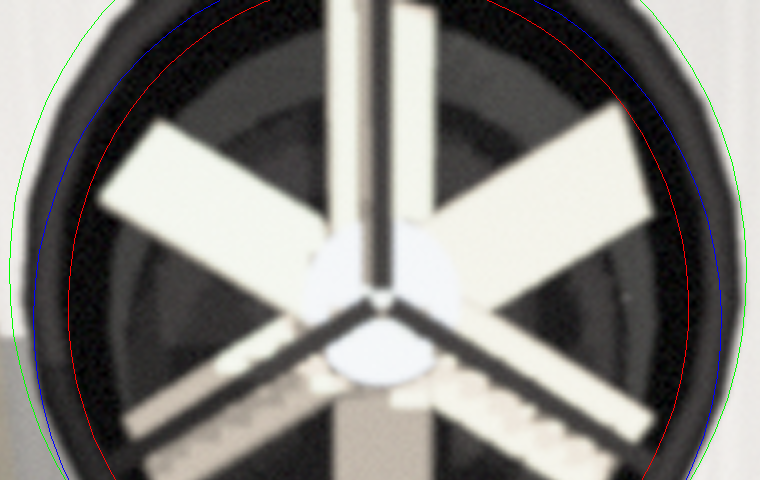

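Ring is centred on the open outlet: scene offset about 1 mm, wrist about 2 mm the other way. The underside is about 16 mm above the rim, and the ring is level. I'll do a short settle check, then hand in.

```bash
python3 -m creep '[[0.5,0,0,0,0,0,35],[0,0,0,0,0,0,35],[0,0,0,0,0,0,35],[0,0,0,0,0,0,35],[0,0,0,0,0,0,35]]'
python3 - <<'E'
from h import *
p,r,s=tool();print(p,abs(s["qd"]).max(),s["ft_force"])
w=get_image("wrist");crop(w,180,0,190,160,4,"w16")
from bench import ctrl
print(ctrl.close_job())
E
```

```text
time: 20.0
position: [0.6316, -0.204, 0.3533]
tool_rot: [1.21, 1.209, -1.21]
ft_force: [-0.2, -0.1, -2.2]
grip_width: 0.523
[ 0.63163739 -0.20395404  0.35326481] 0.002618431759299968 [-0.20658811 -0.09043611 -2.21552373]
the job is handed in; nothing more can be done
None
```

I put the thermometer in the test port and handed the job in at about 20 s, with the anemometer held still over the open outlet.

- **Thermometer:** I pulled it straight up out of the rack and put its stem into the port. Contact came at TCP z = 0.2967 m, where the nut was expected to reach the grommet. After I let go, the side view showed it upright with its nut on the grommet.
- **Anemometer:** I gripped it near its centre of mass and carried it display up with its underside about 0.22 m above the bench, above everything on the way. The force readings showed no bump, only the anemometer's weight (about 2.2 N).
- **Final pose:** The underside is about 15.5 mm above the rim, judged from the TCP height. The tool is straight down to within about 0.1°, and joint speeds are about 0.003 rad/s.

**Where the checks disagreed:**
- **Centring:** The scene camera puts the ring about 1 mm to the −x side of the outlet's centre. An earlier wrist-camera fit of the rim puts it about 2 mm to the +x side, and up to 3 mm off in y. I took it as centred to within 2–3 mm.
- **Height:** In the wrist view the ring looked about 3% smaller than predicted. The scene view showed nearly the same shrinkage, so I put it down to blurred edges; it leaves at most 1–2 mm of doubt in the height.

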